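# Pack the microphone case with fresh desiccant

## Task

Swing the hasp off its catch, then open the blue microphone case and leave the lid standing open while you pack it: stand every microphone capsule from the shelf upright in the grey left-hand well and pour all the orange desiccant balls from the glass cup into the white right-hand tray (any that go astray belong there too). Stand the cup back upright in the middle of its cork coaster, shut the lid fully and swing the hasp back down flat over the catch. Never lift the lid while the hasp is over the catch, and leave the microphone, the loose knob and the vial where they are.

Things in the scene. Friction and masses are not known exactly. Their poses are not given: they have to be found in the camera images.
- case: Blue case, fixed, 160 (x, front to back) x 280 (y) x 70 mm, walls and floor 5 mm. Origin: centre of underside; x from its front (hasp side, facing the robot) to its back, y left, z up. A 60 mm high wall at y = 0 divides it: grey-lined capsule well (y +2 to +135 mm), white desiccant tray (y -2 to -135); both x -75 to +75, floor at z = 5. The shut lid's top is at z = 78.5 mm.
- lid (a joint): Lid hinge, rad: 0 shut, grows as the front edge rises and swings back, stop at 1.75; turns about the case's y axis through lid_hinge. Stiff (0.3 N m friction): stays at any angle. The lid is 8 mm thick. The hasp does not truly hold it down, but lifting the lid under the hasp counts as failure.
- lid_pull (a point): Centre of the lid's pull: red bar 14 mm thick, 28 mm long along the case's y axis, on a 10 mm stem near the lid's front edge. From lid_hinge with the lid shut: 145 mm to the front, 70 mm to the right (-y), 32 mm up (24 mm above the lid's top). Its end faces can be pinched from above; the bar then turns between the pads as the lid swings.
- lid_hinge (a point): Point on the lid's hinge line, at the middle of the case's far top rim: case frame x = 80, y = 0, z = 70.5 mm.
- hasp (a joint): Hasp hinge, rad: 0 = flat on the lid with its slot over the steel staple (the catch); grows as its tip rises and swings back towards the robot, stop at 2.0; turns about the case's y axis through hasp_hinge. It stays where it is left (0.04 N m friction).
- hasp_pull (a point): Centre of the brass cross bar at the hasp's tip: 12 mm thick, 28 mm long along the case's y axis; can be pinched by its end faces from above, and turns between the pads. With the hasp at 0 it lies 56 mm behind hasp_hinge (case +x) and 16 mm above it and the lid's top.
- hasp_hinge (a point): Point on the hasp's hinge line on the case's front wall: case frame x = -87, y = +70, z = 78.5 mm.
- coaster: Round cork coaster, 100 mm across, 4 mm thick, fixed on the shelf to the robot's right. Origin: centre of its underside.
- cup: Clear glass cup holding the desiccant balls, open at the top: 70 mm high, 58 mm across at the foot and 68 mm at the rim, wall 3 mm, 120 g. It starts on the coaster. Origin: centre of its underside, z along its axis to the mouth.
- ball1: Orange desiccant ball 1, 16 mm across, 12 g, starts in the cup; some of the seven may be absent. Origin: its centre.
- ball2: Orange desiccant ball 2, 16 mm across, 12 g, starts in the cup; some of the seven may be absent. Origin: its centre.
- ball3: Orange desiccant ball 3, 16 mm across, 12 g, starts in the cup; some of the seven may be absent. Origin: its centre.
- ball4: Orange desiccant ball 4, 16 mm across, 12 g, starts in the cup; some of the seven may be absent. Origin: its centre.
- ball5: Orange desiccant ball 5, 16 mm across, 12 g, starts in the cup; some of the seven may be absent. Origin: its centre.
- ball6: Orange desiccant ball 6, 16 mm across, 12 g, starts in the cup; some of the seven may be absent. Origin: its centre.
- ball7: Orange desiccant ball 7, 16 mm across, 12 g, starts in the cup; some of the seven may be absent. Origin: its centre.
- capsule1: Microphone capsule 1: squat cylinder 32 mm across, 30 mm high, brass foot, dark groove and aluminium top, about 70 g, standing on the shelf to the robot's left; some of the three may be absent. Origin: centre of its brass foot's underside, z up to its top.
- capsule2: Microphone capsule 2: squat cylinder 32 mm across, 30 mm high, brass foot, dark groove and aluminium top, about 70 g, standing on the shelf to the robot's left; some of the three may be absent. Origin: centre of its brass foot's underside, z up to its top.
- capsule3: Microphone capsule 3: squat cylinder 32 mm across, 30 mm high, brass foot, dark groove and aluminium top, about 70 g, standing on the shelf to the robot's left; some of the three may be absent. Origin: centre of its brass foot's underside, z up to its top.
- mic: Bystander: cream broadcast microphone on a 90 mm steel foot, 163 mm tall, loose. Origin: centre of its underside.
- knob: Bystander: black bakelite knob, 38 mm across, 24 mm high, loose. Origin: centre of its underside.
- vial: Bystander: closed glass vial, 29 mm across, 64 mm high, black cap, loose. Origin: centre of its underside.
There are look-alikes about, which are no part of the job. What is shaped like the capsule2 but green or turquoise is not meant. Leave any green look-alike of the capsule3 alone.

How it is judged:
By the outcome, as a careful person would: the job done as asked, in the order asked, and still so for the second after the job is handed in, with the robot touching nothing.
Of ball1, ball2, ball3, ball4, ball5, ball6, ball7 only 4 to 7 are there at a start; the rules pass over those that are not, and their reading is None.
Of capsule1, capsule2, capsule3 only 1 to 3 are there at a start; the rules pass over those that are not, and their reading is None.
At some moment in a run one of capsule1, capsule2, capsule3 may be knocked a few centimetres aside while the robot is not near it.
It also fails if it takes over 210 s, if anything falls off the work surface, if the arm or the gripper's body presses on something with over 40 N, if the wrist force passes 120 N, or if a joint passes its speed limit or range.

## Robot

A 6-joint arm with a two-finger parallel gripper is mounted at the origin on the work surface. World frame = base frame: x ahead of the robot, y to its left, z up, the work surface at z = 0. Lengths are in m, angles in rad, forces in N, time in s.
With the tool pointing down it reaches from about 0.35 to 0.775 m from the base axis. Payload 7.3 kg.
Tool frame: the origin (TCP) lies midway between the tips of the shut fingers; the grasp point (between the pads) lies 19 mm behind it; x points along the fingers, z is the direction in which the jaws open and shut, and the axes are right-handed (so a half turn about x gives the same grasp; the last joint's range is limited). The gripper opens to 92 mm and grips with 3 to 60 N. Pads are 19 mm wide; open, the fingers measure 130 mm over their backs; the gripper's body (75 mm by 190 mm) begins 47 mm behind the grasp point.
Start: joints at [-1.365, 0.342, 1.524, -0, 1.275, -0.146], TCP at [0.181, -0.493, 0.227] pointing down, gripper open.
Joint ranges: [-2.53, 2.53], [-0.77, 2.02], [0.04, 2.7], [-1, 4.14], [0.28, 2.66], [-3.11, 3.11]. Speed limits (rad/s): [2.57, 2.57, 3.14, 3.14, 3.14, 3.14].

## Interface

Orientations are given as [roll, pitch, yaw] about the fixed x, y, z axes, in that order (R = Rz(yaw) Ry(pitch) Rx(roll)).
In Python, from rig import * gives the robot as it stands.
- The arm moves only by the shell command python3 -m pendant 'ROWS' [OPENING] [FORCE]. ROWS is JSON, a list of rows, each a list of 2 entries, a list of its own where there are three numbers: the shift along the world's x, y, z each as a share of 50 cm, from -1 to 1, then the turn, a rotation vector about the world's x, y, z each as a share of 90 degrees, from -1 to 1. A call has 1 to 12 rows; each row is the pose to reach, as a shift and turn from the pose commanded when the call began; what a row does not reach only later rows make up. A row lasts 1/8 s, in which the tool goes at most 62.5 mm and 10.7 degrees, less where a joint would pass 70% of its speed; a pose out of reach is approached as far as the arm can. A call with a number of a shift or a turn outside -1 to 1 is refused whole. A call with a gripper value outside its range is refused whole. OPENING is the opening, from -1 (shut) to 1 (fully open), so that 0 is half open, set as the call begins (- or left out, the last holds). The fingers move at their own pace and stop on an object; FORCE is the grip in N (left out, the last holds). Time passes only in rows, so rows that repeat a pose let the fingers close. It gives the time, the measured TCP pose, the force and the opening at its end, in the units of the state.
- get_obs(): the state, without advancing time (a new reading comes with each control period).
- capture(name): name is "scene" or "side" or "wrist"; returns a dict with "image" (420x560x3 uint8, red, green, blue), "fx", "fy", "cx", "cy" (pixels), "pose" (4x4, takes a point from camera to world coordinates). Camera axes: x right, y down, z forward; pixel columns grow to the right and rows downward; lengths in m; the calibration is good to about 2 mm. A picture is of the moment at which its call begins. There is no depth.
- job_done(): hands the job in, once; it reports no verdict.
The state is a dict: "time": time; "qpos": joint angles; "qvel": joint speeds; "effort": joint torques, N m; "position": TCP position; "ee_rot": TCP orientation; "force": force on the tool from outside, world axes, zero at the start; "moment": the same for the moment, N m; "gripper_width": finger opening in m.
Only numpy, scipy, OpenCV 4.12 (cv2) and the standard library are available. Lean on these libraries where they do the work, as an engineer would, in place of code of your own. Each camera call takes 0.05 s, during which the arm holds its last target.

## Working session

There is one attempt and no reset: what is moved stays moved. The work goes in short steps, Python scripts to look and compute and a shell command to move; the robot and the scene stay as the last step left them, time stands still between calls to the robot, and variables do not carry over. Pictures are saved under pics/ and viewed, and the job is handed in when it is done.

```bash
ls; mkdir -p pics
python3 - <<'E'
from rig import *
import cv2
o=get_obs()
print(o['time'],o['position'],o['ee_rot'],o['gripper_width'],o['force'])
for n in ["scene","side","wrist"]:
    c=capture(n); cv2.imwrite(f"pics/{n}0.png",c["image"][:,:,::-1]); print(n,c["fx"],c["cx"],c["cy"],c["pose"].round(3).tolist() if hasattr(c["pose"],'round') else c["pose"])
E
```

```text
pics
0.0 [ 0.18084208 -0.49243956  0.22605385] [2.99575853 1.5692739  1.77673803] 0.09176389930686686 [ 0.080745   -0.19017914  0.44370694]
scene 434.1506861116414 278.10370462144664 219.93269313146138 [[-0.804, 0.392, -0.448, 0.981], [0.595, 0.514, -0.618, 0.627], [-0.012, -0.763, -0.646, 0.72], [0.0, 0.0, 0.0, 1.0]]
side 416.20205487145887 281.07174446147087 202.50031030142677 [[-0.986, -0.088, 0.145, 0.399], [-0.169, 0.566, -0.807, 0.769], [-0.011, -0.82, -0.572, 0.631], [0.0, 0.0, 0.0, 1.0]]
wrist 363.1493457442095 276.58107054950784 205.74856425902453 [[0.345, -0.899, -0.271, 0.254], [-0.939, -0.33, -0.099, -0.466], [-0.001, 0.289, -0.957, 0.383], [0.0, 0.0, 0.0, 1.0]]
```

View pics/scene0.png

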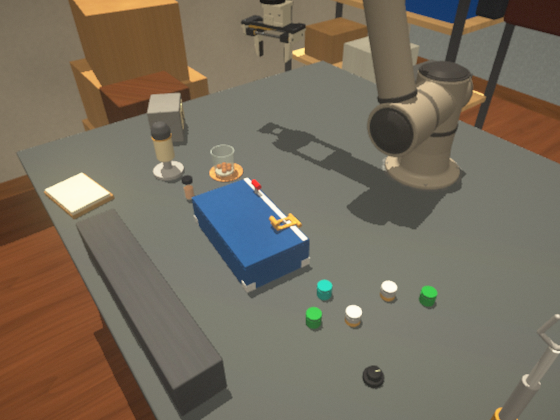

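View pics/side0.png

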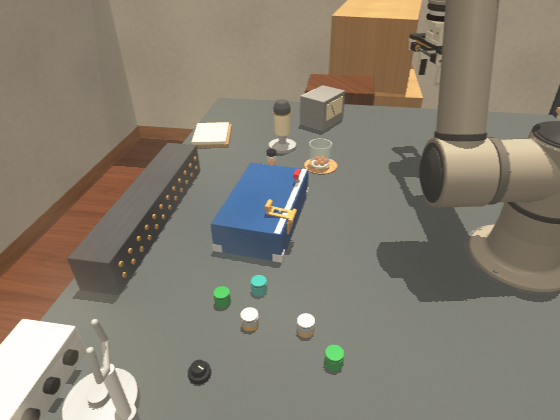

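View pics/wrist0.png

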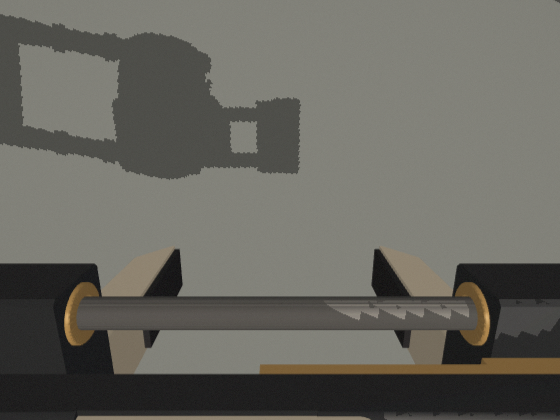

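```bash
cat > h.py <<'E'
from rig import *
import cv2, numpy as np
def ray(c,u,v):
    P=np.array(c["pose"]);d=P[:3,:3]@np.array([(u-c["cx"])/c["fx"],(v-c["cy"])/c["fy"],1.]);return P[:3,3],d/np.linalg.norm(d)
def onz(c,u,v,z):
    o,d=ray(c,u,v);return o+d*(z-o[2])/d[2]
def tri(c1,p1,c2,p2):
    o1,d1=ray(c1,*p1);o2,d2=ray(c2,*p2)
    s=np.linalg.lstsq(np.stack([d1,-d2],1),o2-o1,rcond=None)[0]
    a=o1+s[0]*d1;b=o2+s[1]*d2
    return (a+b)/2,np.linalg.norm(a-b)
def proj(c,X):
    P=np.array(c["pose"]);x=P[:3,:3].T@(np.array(X)-P[:3,3]);return np.array([c["fx"]*x[0]/x[2]+c["cx"],c["fy"]*x[1]/x[2]+c["cy"]])
def crop(c,u0,v0,u1,v1,name,k=4,pts=[]):
    im=c["image"][v0:v1,u0:u1,::-1];im=cv2.resize(im,None,fx=k,fy=k,interpolation=cv2.INTER_CUBIC)
    for p in pts: cv2.circle(im,(int((p[0]-u0+.5)*k),int((p[1]-v0+.5)*k)),3,(255,0,255),1)
    cv2.imwrite("pics/"+name+".png",im)
E
python3 - <<'E'
from h import *
s=capture("scene");d=capture("side")
crop(s,180,135,340,275,"s1",5);crop(d,200,130,360,270,"d1",5)
crop(s,290,265,450,335,"s2",5);crop(d,200,265,360,375,"d2",5)
E
```

```text
(no output)
```

View pics/s1.png

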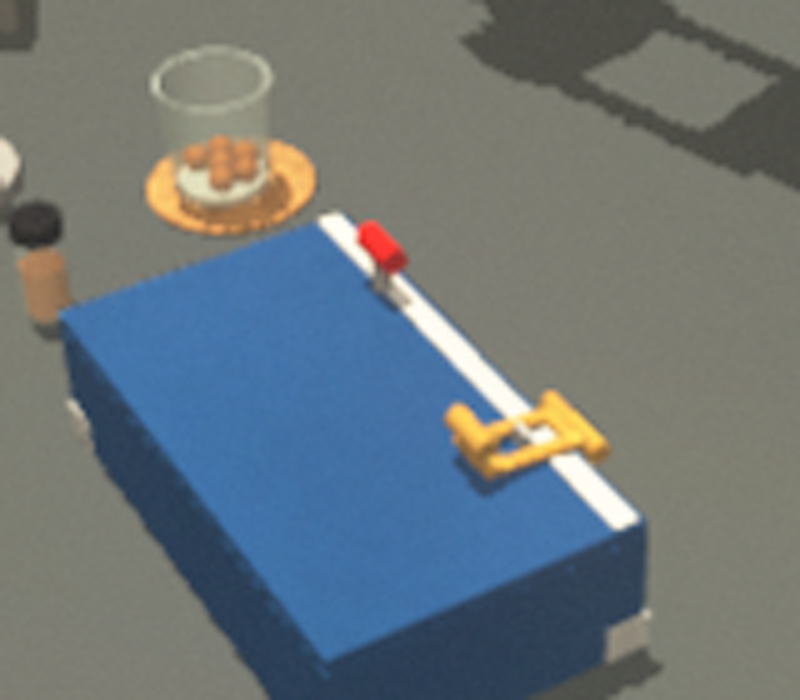

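View pics/d1.png

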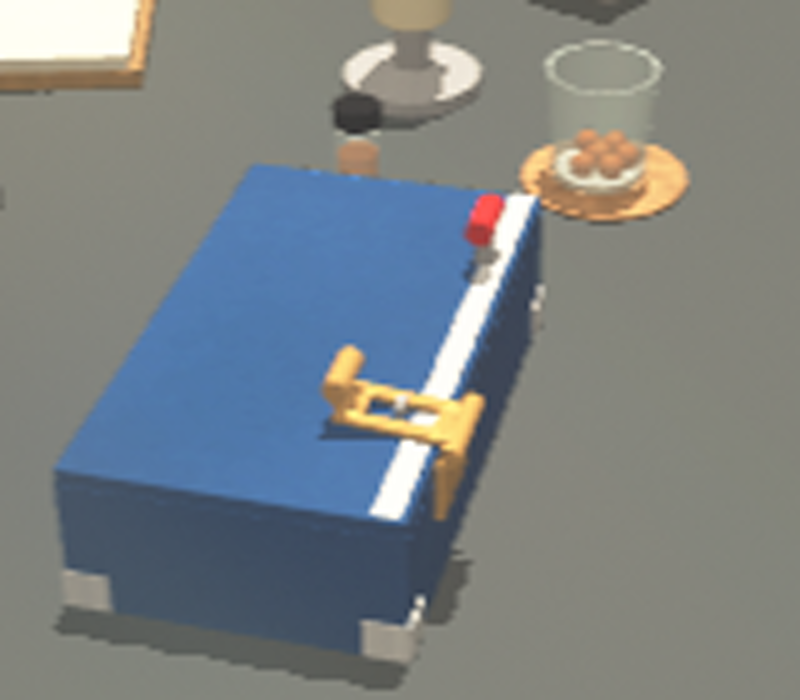

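View pics/s2.png

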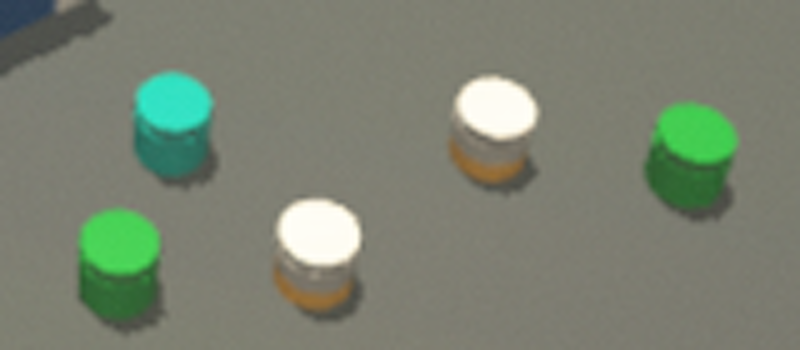

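View pics/d2.png

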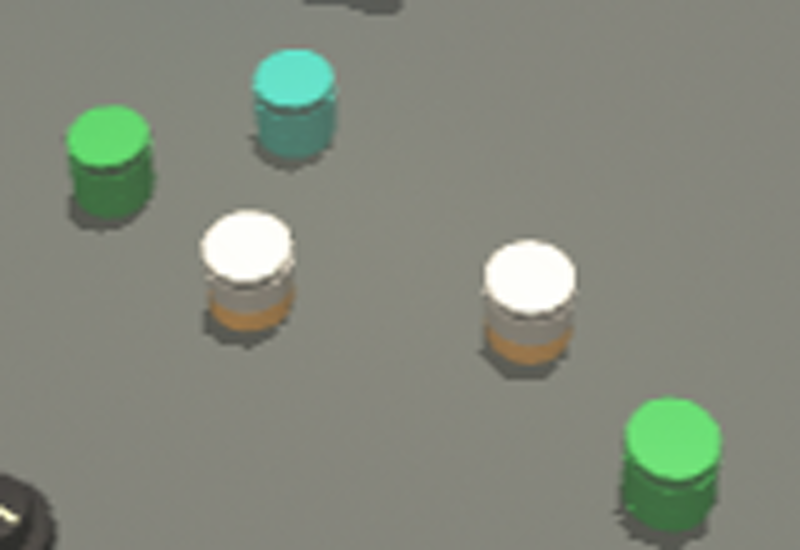

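Run:
```python
from h import *
s=capture("scene");d=capture("side")
S=lambda x,y:((x)/5-.5+180,(y)/5-.5+135)
D=lambda x,y:((x)/5-.5+200,(y)/5-.5+130)
S2=lambda x,y:((x)/5-.5+290,(y)/5-.5+265)
D2=lambda x,y:((x)/5-.5+200,(y)/5-.5+265)
names=["BR","FR?","FL","BL"]
sp=[S(62,314),S(332,212),S(641,520),S(325,663)]
dp=[D(250,165),D(540,200),D(408,522),D(57,470)]
for n,a,b in zip(names,sp,dp): print(n,onz(s,*a,.0785).round(4),onz(d,*b,.0785).round(4),tri(s,a,d,b)[0].round(4))
print("pull",tri(s,S(382,247),d,D(485,220)))
print("hasp",tri(s,S(465,428),d,D(344,370)))  # cross bar rough
print("mask caps")
def white(c,box):
    u0,v0,u1,v1=box;im=c["image"][v0:v1,u0:u1].astype(int)
    m=((im.min(2)>225)).astype(np.uint8)
    n,l,st,ce=cv2.connectedComponentsWithStats(m)
    return [(ce[i]+[u0,v0],st[i,4]) for i in range(1,n) if st[i,4]>20]
ws=white(s,(290,265,450,335));wd=white(d,(200,265,360,375));print(ws,wd)
for c,w in ((s,ws),(d,wd)):
    for p,a in w: print(onz(c,*p,.03).round(4))
# cup rim & coaster: ellipse centres
print("rim",onz(s,*S(212,80),.074),onz(d,*D(604,70),.074))
def oran(c,box):
    u0,v0,u1,v1=box;hsv=cv2.cvtColor(c["image"][v0:v1,u0:u1].copy(),cv2.COLOR_RGB2HSV)
    m=((hsv[...,0]<22)&(hsv[...,1]>110)&(hsv[...,2]>90)).astype(np.uint8)
    n,l,st,ce=cv2.connectedComponentsWithStats(m);i=1+np.argmax(st[1:,4])
    cn=max(cv2.findContours((l==i).astype(np.uint8),cv2.RETR_EXTERNAL,2)[0],key=len)
    return cv2.fitEllipse(cv2.convexHull(cn)),u0,v0
for c,b in ((s,(200,150,250,185)),(d,(300,150,345,178))):
    e,u,v=oran(c,b);print(e,onz(c,e[0][0]+u,e[0][1]+v,.004))
```

```text
BR [ 0.6534 -0.1842  0.0785] [ 0.6547 -0.1824  0.0785] [ 0.6543 -0.182   0.0794]
FR? [ 0.5003 -0.1769  0.0785] [ 0.4961 -0.1689  0.0785] [ 0.497  -0.1822  0.0724]
FL [0.5228 0.102  0.0785] [0.5194 0.1031 0.0785] [0.5202 0.099  0.075 ]
BL [0.6791 0.0904 0.0785] [0.6758 0.0917 0.0785] [0.6775 0.0876 0.0751]
pull (array([ 0.51622502, -0.1054092 ,  0.10283389]), np.float64(0.0012659027119573763))
hasp (array([0.56124845, 0.02553761, 0.09850333]), np.float64(0.0011007860542072742))
mask caps
[(array([388.87394958, 286.04201681]), np.int32(119)), (array([353.38970588, 310.99264706]), np.int32(136))] [(array([248.93567251, 313.74853801]), np.int32(171)), (array([305.70718232, 319.88950276]), np.int32(181))]
[0.4467 0.2766 0.03  ]
[0.5503 0.2788 0.03  ]
[0.5492 0.2802 0.03  ]
[0.4453 0.2776 0.03  ]
rim [ 0.47874673 -0.33475677  0.074     ] [ 0.47756713 -0.33099143  0.074     ]
((25.71868324279785, 21.60150718688965), (18.950721740722656, 33.83186340332031), 84.34607696533203) [ 0.47664483 -0.32946455  0.004     ]
((20.41693115234375, 15.368258476257324), (16.033945083618164, 32.521053314208984), 90.79389190673828) [ 0.47372403 -0.32551201  0.004     ]
```

```bash
cat >> h.py <<'E'
from scipy.spatial.transform import Rotation as Ro
YAW=-0.083; C=np.array([.5877,-.0405,0.])
def cw(x,y,z):
    c,s=np.cos(YAW),np.sin(YAW);return C+np.array([c*x-s*y,s*x+c*y,z])
def goal(pos=None,R=None):
    "shares of shift and turn from the present measured pose; R target matrix"
    o=get_obs();R0=Ro.from_euler('xyz',o['ee_rot'])
    if pos is not None: print("shift",((np.array(pos)-o['position'])/.5).round(4).tolist())
    if R is not None:
        r=(Ro.from_matrix(R)*R0.inv()).as_rotvec()/(np.pi/2);print("turn",r.round(4).tolist(),"n",np.linalg.norm(r)*90/10.7)
def down(a,tilt=0):
    "tool pointing down, jaw axis at world angle a; "
    z=np.array([np.cos(a),np.sin(a),0]);x=np.array([0,0,-1.]);return np.stack([x,np.cross(z,x),z],1)
def st():
    o=get_obs();R=Ro.from_euler('xyz',o['ee_rot']).as_matrix()
    print("t %.2f"%o['time'],"pos",o['position'].round(4) if hasattr(o['position'],'round') else o['position'],"x",R[:,0].round(3),"z",R[:,2].round(3),"F",np.round(o['force'],2),"w %.4f"%o['gripper_width'],"q",np.round(o['qpos'],3))
E
python3 - <<'E'
from h import *
st()
p=cw(-.031,.07,.0945);print(p)
for a in (YAW+np.pi/2,YAW-np.pi/2): goal([p[0]-.05,p[1],.27],down(a))
E
```

```text
t 0.35 pos [ 0.1809 -0.4928  0.2266] x [-0.  0. -1.] z [ 0.345 -0.939 -0.   ] F [-0.24 -0.13 -0.25] w 0.0915 q [-1.365  0.342  1.524  0.     1.275 -0.146]
[0.56261005 0.03182907 0.0945    ]
shift [0.6634, 1.0492, 0.0868]
turn [-0.0, -0.0002, 1.7232] n 14.494131937509282
shift [0.6634, 1.0492, 0.0868]
turn [-0.0002, 0.0, -0.2768] n 2.3282983673218967
```

```bash
python3 -m pendant '[[[0.2,0.3,0.1],[0,0,-0.1]],[[0.66,1,0.1],[0,0,-0.277]],[[0.66,1,0.1],[0,0,-0.277]],[[0.66,1,0.1],[0,0,-0.277]],[[0.66,1,0.1],[0,0,-0.277]],[[0.66,1,0.1],[0,0,-0.277]],[[0.66,1,0.1],[0,0,-0.277]],[[0.66,1,0.1],[0,0,-0.277]],[[0.66,1,0.1],[0,0,-0.277]],[[0.66,1,0.1],[0,0,-0.277]],[[0.66,1,0.1],[0,0,-0.277]],[[0.66,1,0.1],[0,0,-0.277]]]' 0
python3 - <<'E'
from h import *
st()
c=capture("wrist");cv2.imwrite("pics/w1.png",c["image"][:,:,::-1])
for p in (cw(-.031,.07,.0945),cw(-.065,-.07,.1025)):print(proj(c,p))
E
```

```text
time: 1.85
position: [0.5105, 0.0069, 0.2765]
ee_rot: [-1.078, 1.57, -2.731]
force: [0.0, -0.2, -0.6]
gripper_width: 0.0461
t 1.85 pos [0.5105 0.0069 0.2765] x [-0.001 -0.    -1.   ] z [-0.083 -0.997  0.   ] F [ 0.02 -0.15 -0.6 ] w 0.0461 q [-1.360e-01  2.810e-01  1.473e+00 -1.000e-03  1.389e+00  1.517e+00]
[244.29968254 128.41035481]
[396.25549958 166.74043419]
```

View pics/w1.png

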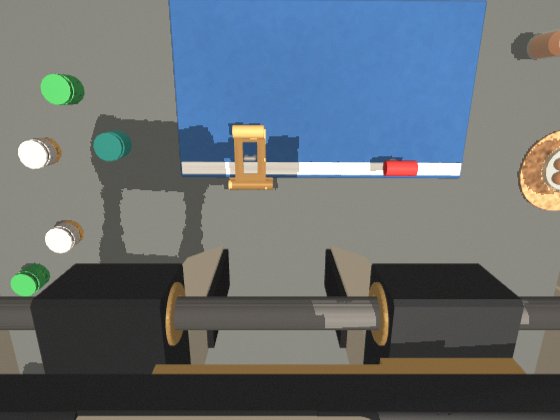

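Run:
```python
from h import *
c=capture("wrist");im=c["image"];hsv=cv2.cvtColor(im.copy(),cv2.COLOR_RGB2HSV)
H,S,V=[hsv[...,i].astype(int) for i in range(3)]
def comp(m,box):
    mm=np.zeros(m.shape,np.uint8);u0,v0,u1,v1=box;mm[v0:v1,u0:u1]=m[v0:v1,u0:u1]
    ys,xs=np.nonzero(mm);return xs.min(),xs.max(),ys.min(),ys.max(),np.median(xs),np.median(ys),len(xs)
r=comp(((H<8)|(H>172))&(S>150)&(V>80),(370,150,430,185));print("red",r)
h=comp((H>12)&(H<30)&(S>120)&(V>80),(215,115,285,139));print("hasp bar",h)
pr=onz(c,(r[0]+r[1])/2,(r[2]+r[3])/2,.1045);ph=onz(c,(h[0]+h[1])/2,(h[2]+h[3])/2-0,.0965)
print(pr,ph)
# blue lid corners
b=((H>100)&(H<125)&(S>120)|((im.min(2)>150)&(np.arange(560)[None]>170)&(np.arange(560)[None]<470)&(np.arange(420)[:,None]<185)&(np.arange(420)[:,None]>155))).astype(np.uint8)
for row in (20,60,100,140): 
    xs=np.nonzero(b[row])[0];print(row,onz(c,xs.min(),row,.0785),onz(c,xs.max(),row,.0785))
for col in (200,300,350,450):
    ys=np.nonzero(b[:190,col])[0];print(col,ys.max(),onz(c,col,ys.max()+.5,.0785))
crop(c,170,100,490,200,"w1c",2.5)
```

```text
red (np.int64(383), np.int64(416), np.int64(161), np.int64(174), np.float64(400.0), np.float64(167.0), 466)
hasp bar (np.int64(232), np.int64(264), np.int64(125), np.int64(138), np.float64(248.0), np.float64(135.0), 225)
[ 0.51638455 -0.10770614  0.1045    ] [0.55968079 0.02808792 0.0965    ]
20 [0.66046583 0.08805559 0.0785    ] [ 0.63737428 -0.18710202  0.0785    ]
60 [0.62761261 0.09088415 0.0785    ] [ 0.60451178 -0.18427648  0.0785    ]
100 [0.59274697 0.09388598 0.0785    ] [ 0.5696363  -0.18127787  0.0785    ]
140 [0.55567817 0.0970775  0.0785    ] [ 0.53255703 -0.17808978  0.0785    ]
200 176 [0.51822248 0.08201976 0.0785    ]
300 176 [ 0.50986659 -0.01738234  0.0785    ]
350 176 [ 0.50568802 -0.06709073  0.0785    ]
450 177 [ 0.49630298 -0.16657734  0.0785    ]
```

View pics/w1c.png

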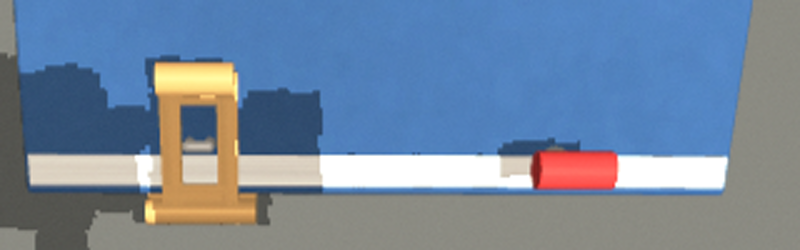

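```bash
sed -i 's/^YAW=.*/YAW=-0.086; C=np.array([.5873,-.0443,0.])/' h.py
cat >> h.py <<'E'
JD=down(YAW-np.pi/2)
E
python3 - <<'E'
from h import *
p=cw(-.031,.07,.083);print(p);goal(p,JD)
p0=p
for a in (0.3,.7,1.1,1.5,1.75,1.9):
    r=np.hypot(.056,.016);t=np.arctan2(.016,.056)+a
    q=cw(-.087+r*np.cos(t),.07,.083+r*np.sin(t)-.016);print(a,((q-p0)/.5).round(3).tolist())
E
```

```text
[0.56242715 0.02810401 0.083     ]
shift [0.104, 0.0439, -0.3874]
turn [0.0002, -0.0003, -0.0009] n 0.007732918564473934
0.3 [-0.014, 0.001, 0.032]
0.7 [-0.047, 0.004, 0.065]
1.1 [-0.089, 0.008, 0.082]
1.5 [-0.135, 0.012, 0.082]
1.75 [-0.163, 0.014, 0.073]
1.9 [-0.178, 0.015, 0.064]
```

```bash
python3 -m pendant '[[[0.104,0.044,-0.15],[0,0,0]],[[0.104,0.044,-0.25],[0,0,0]],[[0.104,0.044,-0.3],[0,0,0]],[[0.104,0.044,-0.34],[0,0,0]],[[0.104,0.044,-0.37],[0,0,0]],[[0.104,0.044,-0.386],[0,0,0]],[[0.104,0.044,-0.386],[0,0,0]],[[0.104,0.044,-0.386],[0,0,0]]]' 0
python3 - <<'E'
from h import *
st()
for n in ("wrist","side"):
    c=capture(n);cv2.imwrite(f"pics/{n}2.png",c["image"][:,:,::-1])
crop(c,200,130,360,270,"side2c",4)
E
```

```text
time: 2.95
position: [0.5635, 0.029, 0.0847]
ee_rot: [1.523, 1.569, -0.132]
force: [-0.3, -0.7, 0.5]
gripper_width: 0.0462
t 2.95 pos [0.5635 0.029  0.0847] x [ 0.002 -0.    -1.   ] z [-0.083 -0.997  0.   ] F [-0.35 -0.67  0.5 ] w 0.0462 q [-0.084  0.559  1.6   -0.     0.981  1.57 ]
```

View pics/wrist2.png

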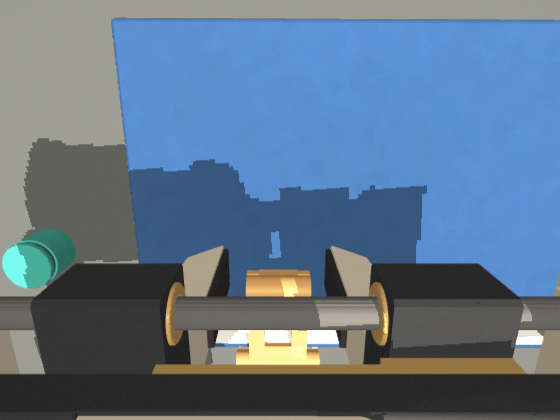

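View pics/side2c.png

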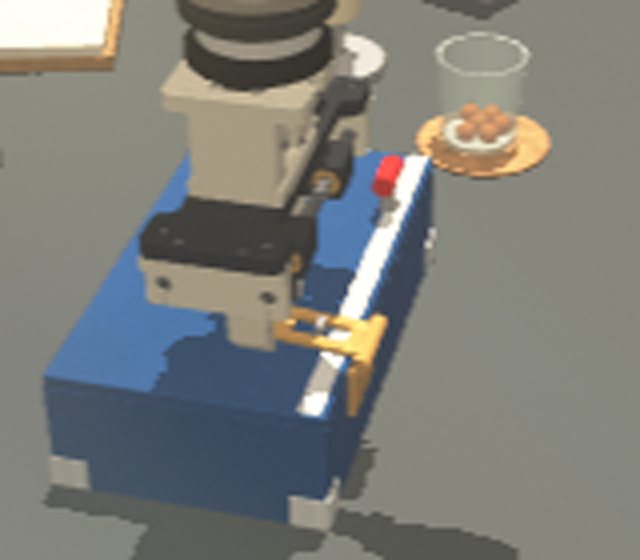

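```bash
python3 -m pendant '[[[0,0,-0.001],[0,0,0]],[[0,0,-0.001],[0,0,0]],[[0,0,-0.001],[0,0,0]],[[0,0,-0.001],[0,0,0]]]' -1 12; python3 -m pendant '[[[-0.006,0,0.017],[0,0,0]],[[-0.014,0.001,0.032],[0,0,0]],[[-0.03,0.002,0.051],[0,0,0]],[[-0.047,0.004,0.065],[0,0,0]],[[-0.068,0.006,0.076],[0,0,0]],[[-0.089,0.008,0.082],[0,0,0]],[[-0.112,0.01,0.083],[0,0,0]],[[-0.135,0.012,0.082],[0,0,0]],[[-0.163,0.014,0.073],[0,0,0]],[[-0.175,0.015,0.067],[0,0,0]],[[-0.175,0.015,0.067],[0,0,0]]]'
python3 - <<'E'
from h import *
st()
for n in ("wrist","side"):
    c=capture(n);cv2.imwrite(f"pics/{n}3.png",c["image"][:,:,::-1])
crop(c,200,130,360,270,"side3c",4)
E
```

```text
time: 3.55
position: [0.563, 0.0286, 0.0833]
ee_rot: [0.196, 1.57, -1.459]
force: [-0.8, -4.0, 0.3]
gripper_width: 0.0278
time: 4.92
position: [0.4807, 0.0358, 0.1196]
ee_rot: [1.53, 1.557, -0.124]
force: [9.7, -4.3, 5.5]
gripper_width: 0.0287
t 4.92 pos [0.4807 0.0358 0.1196] x [ 0.014 -0.002 -1.   ] z [-0.083 -0.997  0.001] F [ 9.66 -4.3   5.49] w 0.0287 q [-8.400e-02  3.790e-01  1.802e+00 -1.000e-03  9.470e-01  1.570e+00]
```

View pics/side3c.png

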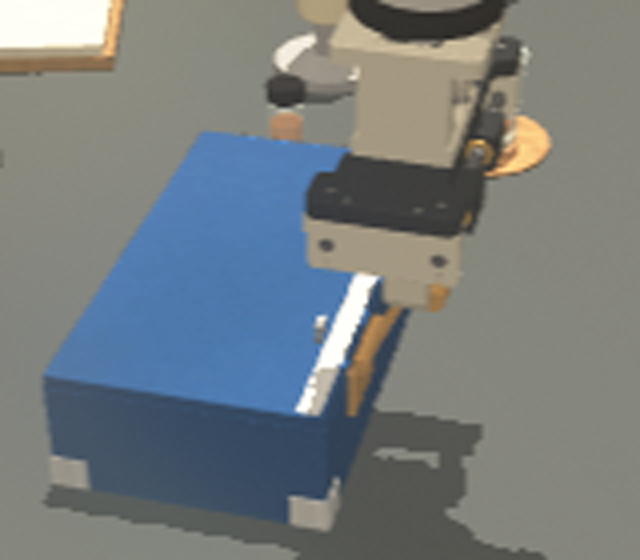

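```bash
python3 -m pendant '[[[0,0,0],[0,0,0]],[[0,0,0.02],[0,0,0]],[[0,0,0.1],[0,0,0]],[[0.06,-0.24,0.14],[0,0,0]],[[0.06,-0.24,0.14],[0,0,0]],[[0.06,-0.24,0.14],[0,0,0]],[[0.06,-0.24,0.14],[0,0,0]]]' 0
python3 - <<'E'
from h import *
st()
for n in ("wrist","side"):
    c=capture(n);cv2.imwrite(f"pics/{n}4.png",c["image"][:,:,::-1])
crop(c,200,130,360,270,"side4c",4)
p=cw(-.065,-.07,.086);print(p);goal(p,JD)
for a in np.arange(0,1.75,.1):
    r=np.hypot(.145,.032);t=np.arctan2(.032,.145)+a
    q=cw(.08-r*np.cos(t),-.07,.086+r*np.sin(t)-.032);print(round(a,2),((q-p)/.5).round(3).tolist())
E
```

```text
time: 5.9
position: [0.5047, -0.0828, 0.1865]
ee_rot: [-2.143, 1.569, 2.485]
force: [-0.2, -0.1, -0.6]
gripper_width: 0.0462
t 5.90 pos [ 0.5047 -0.0828  0.1865] x [-0.001  0.001 -1.   ] z [-0.084 -0.996 -0.001] F [-0.16 -0.13 -0.58] w 0.0462 q [-3.130e-01  3.550e-01  1.622e+00  1.000e-03  1.166e+00  1.342e+00]
[ 0.51652764 -0.10845819  0.086     ]
shift [0.0235, -0.053, -0.201]
turn [-0.0005, -0.0008, -0.0025] n 0.022492423794021107
0.0 [0.0, 0.0, 0.0]
0.1 [0.008, -0.001, 0.029]
0.2 [0.018, -0.002, 0.056]
0.3 [0.032, -0.003, 0.083]
0.4 [0.048, -0.004, 0.108]
0.5 [0.066, -0.006, 0.131]
0.6 [0.086, -0.007, 0.153]
0.7 [0.109, -0.009, 0.172]
0.8 [0.133, -0.011, 0.189]
0.9 [0.159, -0.014, 0.203]
1.0 [0.186, -0.016, 0.215]
1.1 [0.215, -0.019, 0.223]
1.2 [0.244, -0.021, 0.229]
1.3 [0.273, -0.024, 0.233]
1.4 [0.303, -0.026, 0.233]
1.5 [0.332, -0.029, 0.23]
1.6 [0.361, -0.031, 0.224]
1.7 [0.389, -0.034, 0.215]
```

View pics/side4c.png

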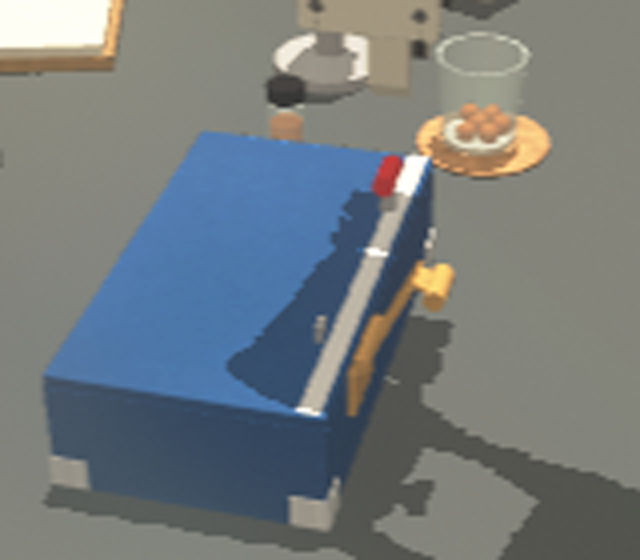

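View pics/wrist4.png

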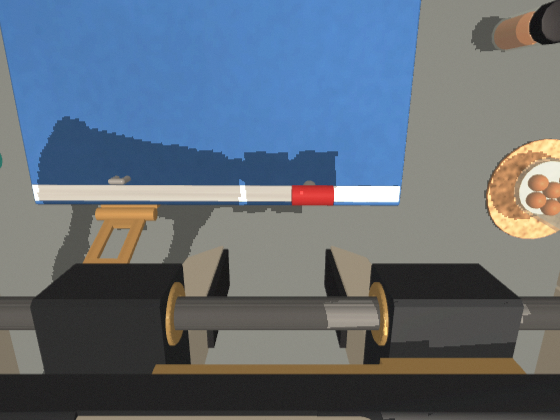

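```bash
python3 -m pendant '[[[0.024,-0.053,-0.08],[0,0,0]],[[0.024,-0.053,-0.15],[0,0,0]],[[0.024,-0.053,-0.19],[0,0,0]],[[0.024,-0.053,-0.2],[0,0,0]],[[0.024,-0.053,-0.2],[0,0,0]]]' 0
python3 - <<'E'
from h import *
st()
c=capture("wrist");crop(c,180,220,380,360,"w5",4)
E
```

```text
time: 6.62
position: [0.5175, -0.1091, 0.0871]
ee_rot: [-0.265, 1.571, -1.918]
force: [0.7, 0.3, 0.4]
gripper_width: 0.0458
t 6.62 pos [ 0.5175 -0.1091  0.0871] x [-0. -0. -1.] z [-0.082 -0.997  0.   ] F [0.73 0.35 0.39] w 0.0458 q [-0.353  0.503  1.698 -0.     0.941  1.3  ]
```

View pics/w5.png

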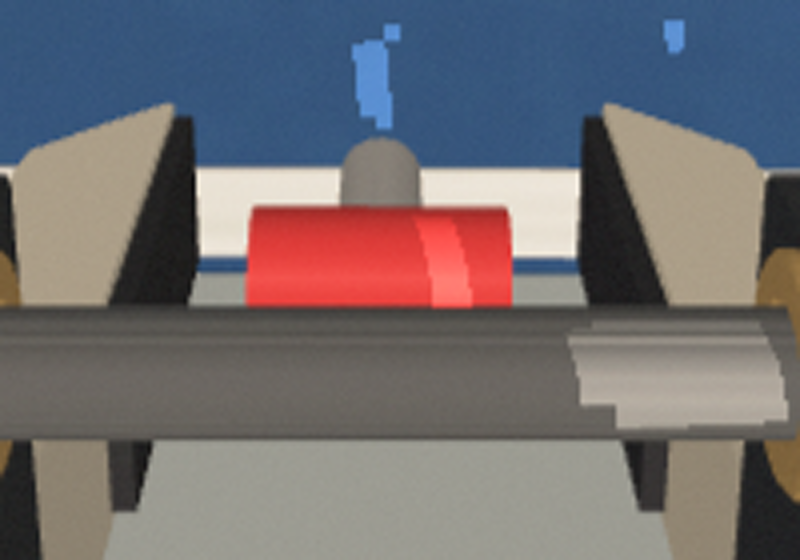

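```bash
python3 -m pendant '[[[0,0,0],[0,0,0]],[[0,0,0],[0,0,0]],[[0,0,0],[0,0,0]],[[0,0,0],[0,0,0]]]' -1 25; python3 -m pendant '[[[0.004,0,0.015],[0,0,0]],[[0.008,-0.001,0.029],[0,0,0]],[[0.018,-0.002,0.056],[0,0,0]],[[0.032,-0.003,0.083],[0,0,0]],[[0.048,-0.004,0.108],[0,0,0]],[[0.066,-0.006,0.131],[0,0,0]],[[0.086,-0.007,0.153],[0,0,0]],[[0.109,-0.009,0.172],[0,0,0]],[[0.133,-0.011,0.189],[0,0,0]],[[0.159,-0.014,0.203],[0,0,0]],[[0.186,-0.016,0.215],[0,0,0]],[[0.186,-0.016,0.215],[0,0,0]]]';  python3 - <<'E'
from h import *
st()
c=capture("side");crop(c,200,90,360,260,"d6",4)
E
```

```text
time: 7.18
position: [0.5179, -0.1083, 0.0874]
ee_rot: [2.749, 1.568, 1.094]
force: [1.3, 8.1, 3.6]
gripper_width: 0.0279
time: 8.68
position: [0.6108, -0.1164, 0.1947]
ee_rot: [-3.126, 1.569, 1.504]
force: [-0.3, 5.5, 3.0]
gripper_width: 0.0274
t 8.68 pos [ 0.6108 -0.1164  0.1947] x [ 0.     0.002 -1.   ] z [-0.083 -0.997 -0.002] F [-0.27  5.54  3.04] w 0.0274 q [-0.313  0.545  1.287  0.002  1.31   1.34 ]
```

View pics/d6.png

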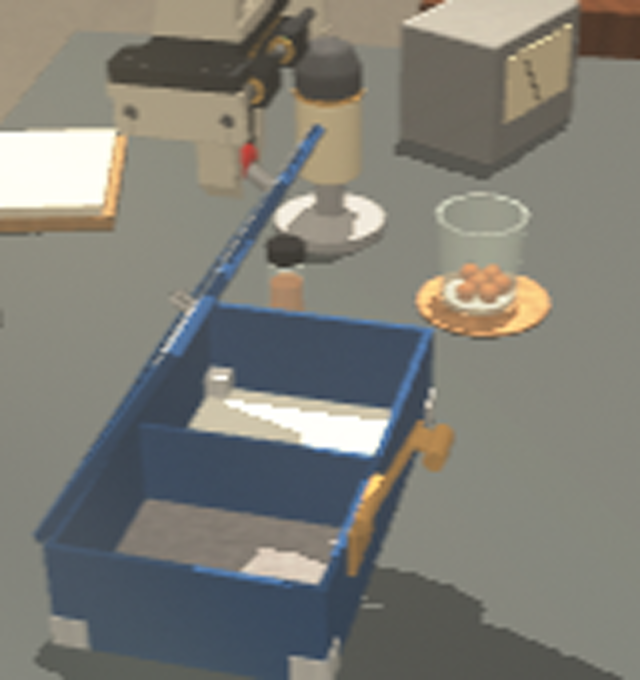

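```bash
python3 -m pendant '[[[0.029,-0.003,0.008],[0,0,0]],[[0.058,-0.005,0.014],[0,0,0]],[[0.087,-0.008,0.018],[0,0,0]],[[0.117,-0.01,0.018],[0,0,0]],[[0.146,-0.013,0.015],[0,0,0]],[[0.175,-0.015,0.009],[0,0,0]],[[0.175,-0.015,0.009],[0,0,0]],[[0.175,-0.015,0.009],[0,0,0]]]';  python3 - <<'E'
from h import *
st()
c=capture("scene");crop(c,150,80,350,280,"s7",3)
c=capture("side");crop(c,180,60,360,260,"d7",3)
E
```

```text
time: 9.72
position: [0.6989, -0.1241, 0.1998]
ee_rot: [2.014, 1.567, 0.361]
force: [2.4, 4.8, 3.7]
gripper_width: 0.0273
t 9.72 pos [ 0.6989 -0.1241  0.1998] x [ 0.003  0.001 -1.   ] z [-0.082 -0.997 -0.001] F [2.45 4.78 3.7 ] w 0.0273 q [-0.285  0.716  0.962  0.002  1.461  1.369]
```

View pics/d7.png

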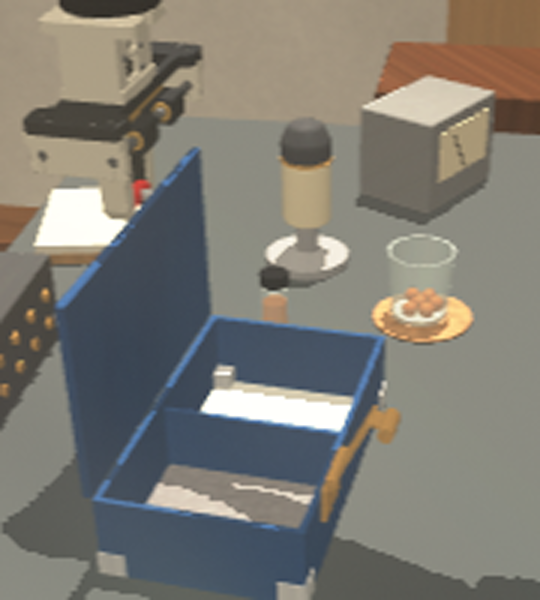

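View pics/s7.png

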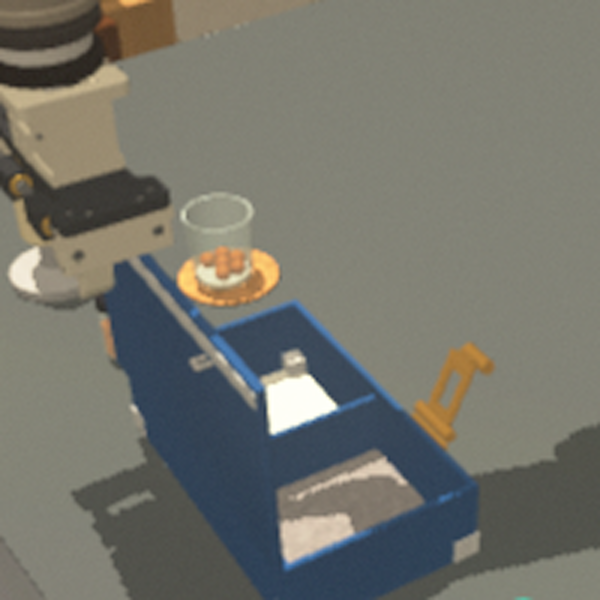

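```bash
python3 -m pendant '[[[0,0,0],[0,0,0]],[[0,0,0.03],[0,0,0]],[[0,0,0.25],[0,0,0]],[[-0.2,0.15,0.26],[0,0,0]],[[-0.4,0.6,0.26],[0,0,0]],[[-0.5,0.7,0.26],[0,0,0]],[[-0.5,0.7,0.26],[0,0,0]],[[-0.5,0.7,0.26],[0,0,0]],[[-0.5,0.7,0.26],[0,0,0]],[[-0.5,0.7,0.26],[0,0,0]],[[-0.5,0.7,0.26],[0,0,0]]]' 0.1;  python3 - <<'E'
from h import *
st()
for n in ("scene","side","wrist"):
    c=capture(n);cv2.imwrite(f"pics/{n}8.png",c["image"][:,:,::-1])
    hsv=cv2.cvtColor(c["image"].copy(),cv2.COLOR_RGB2HSV);H,S,V=[hsv[...,i].astype(int) for i in range(3)]
    g=((H>45)&(H<95)&(S>120)&(V>130)).astype(np.uint8)
    w=((c["image"].min(2)>215)).astype(np.uint8)
    for nm,m in (("g",g),("w",w)):
        k,l,s,ce=cv2.connectedComponentsWithStats(m)
        for i in range(1,k):
            if s[i,4]>40:
                P=onz(c,*ce[i],.03)
                if P[1]>.13 and P[0]<.75: print(n,nm,ce[i].round(1),s[i,4],P.round(4))
E
```

```text
time: 11.2
position: [0.446, 0.2273, 0.3307]
ee_rot: [2.113, 1.568, 0.464]
force: [0.3, 0.5, 0.3]
gripper_width: 0.0507
t 11.20 pos [0.446  0.2273 0.3307] x [ 0.002  0.001 -1.   ] z [-0.078 -0.997 -0.001] F [0.31 0.45 0.32] w 0.0507 q [0.318 0.234 1.39  0.    1.515 1.967]
scene g [323.9 285.7] 157 [0.5536 0.1946 0.03  ]
scene g [428.7 291.4] 154 [0.3926 0.3355 0.03  ]
scene g [313.4 313.3] 168 [0.6166 0.2357 0.03  ]
scene w [353.4 311. ] 152 [0.5503 0.2788 0.03  ]
side g [258.2 280.2] 135 [0.5505 0.195  0.03  ]
side g [220.9 292. ] 139 [0.6149 0.2372 0.03  ]
side g [334.2 352.7] 248 [0.3905 0.3372 0.03  ]
side w [249.  313.8] 177 [0.5491 0.2802 0.03  ]
side w [128.2 387.9] 445 [0.7001 0.4513 0.03  ]
wrist g [260.1  28.8] 49 [0.6017 0.2306 0.03  ]
wrist g [198.2 210. ] 444 [0.3917 0.3326 0.03  ]
wrist w [225.5  80.5] 582 [0.5492 0.277  0.03  ]
```

View pics/wrist8.png

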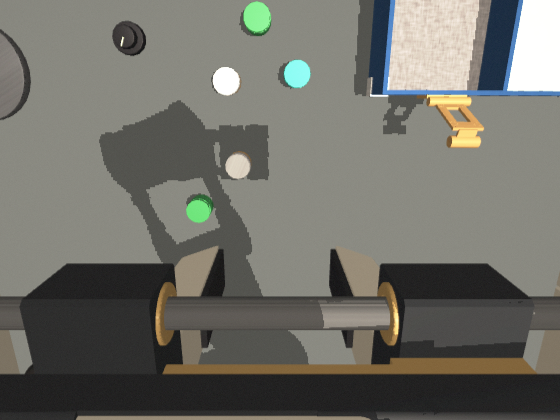

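View pics/side8.png

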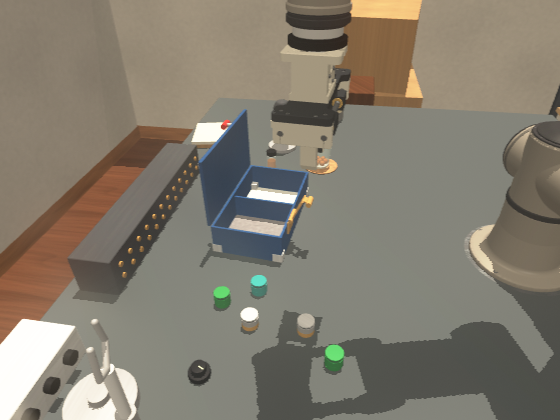

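Run:
```python
from h import *
c=capture("wrist");hsv=cv2.cvtColor(c["image"].copy(),cv2.COLOR_RGB2HSV);
m=((c["image"].min(2)>125)).astype(np.uint8);k,l,s,ce=cv2.connectedComponentsWithStats(m[140:190,215:260])
for i in range(1,k):
    if s[i,4]>30: P=onz(c,ce[i][0]+215,ce[i][1]+140,.03);print(ce[i]+[215,140],s[i],P)
goal([.4455,.2765,.006],down(YAW))
```

```text
[216.75510204 153.69387755] [ 0  2  5 24 98] [0.46395787 0.29779088 0.03      ]
[238.01589103 174.14982974] [  2  14  43  36 881] [0.43569172 0.27411066 0.03      ]
shift [-0.0064, 0.1058, -0.646]
turn [0.0, 0.0005, 0.9992] n 8.40415813989403
```

```bash
python3 -m pendant '[[[0,0.1,-0.1],[0,0,1]],[[0,0.1,-0.2],[0,0,1]],[[0,0.1,-0.3],[0,0,1]],[[0,0.1,-0.4],[0,0,1]],[[0,0.1,-0.45],[0,0,1]],[[0,0.1,-0.45],[0,0,1]],[[0,0.1,-0.45],[0,0,1]],[[0,0.1,-0.45],[0,0,1]],[[0,0.1,-0.45],[0,0,1]],[[0,0.1,-0.45],[0,0,1]]]' 0.1;  python3 - <<'E'
from h import *
st()
c=capture("wrist");cv2.imwrite(f"pics/wrist9.png",c["image"][:,:,::-1])
print(proj(c,[.446,.2765,.03]))
E
```

```text
time: 12.65
position: [0.449, 0.2733, 0.1034]
ee_rot: [-2.045, 1.57, -2.131]
force: [-0.6, -1.2, 0.0]
gripper_width: 0.0505
t 12.65 pos [0.449  0.2733 0.1034] x [-0. -0. -1.] z [ 0.996 -0.086 -0.   ] F [-0.63 -1.25  0.05] w 0.0505 q [ 0.401  0.476  1.69  -0.     0.976  0.488]
[271.62455889 213.48336136]
```

View pics/wrist9.png

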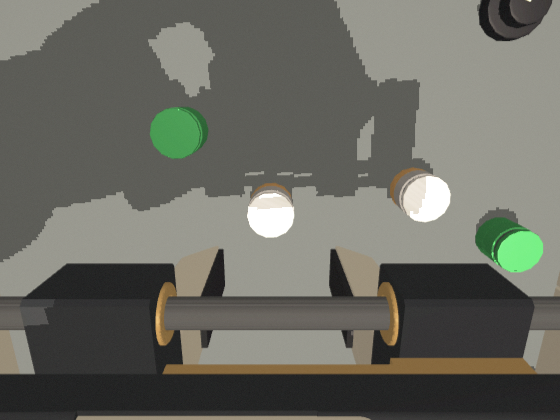

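```bash
python3 -m pendant '[[[-0.006,0.006,-0.1],[0,0,0]],[[-0.006,0.006,-0.16],[0,0,0]],[[-0.006,0.006,-0.185],[0,0,0]],[[-0.006,0.006,-0.193],[0,0,0]],[[-0.006,0.006,-0.193],[0,0,0]]]' 0.1; python3 -m pendant '[[[0,0,0],[0,0,0]],[[0,0,0],[0,0,0]],[[0,0,0],[0,0,0]],[[0,0,0],[0,0,0]]]' -1 20
python3 - <<'E'
from h import *
st()
p=cw(.02,.085,.012);goal([p[0],p[1],.2],down(YAW+np.pi/2))
E
```

```text
time: 13.32
position: [0.4456, 0.2778, 0.008]
ee_rot: [0.463, 1.569, 0.379]
force: [1.3, -0.3, -0.4]
gripper_width: 0.0508
time: 13.82
position: [0.4453, 0.2778, 0.0079]
ee_rot: [0.45, 1.57, 0.367]
force: [-0.8, 0.8, 5.9]
gripper_width: 0.0315
t 13.82 pos [0.4453 0.2778 0.0079] x [ 0.001  0.    -1.   ] z [ 0.997 -0.083  0.001] F [-0.75  0.76  5.94] w 0.0315 q [ 0.412  0.619  1.771 -0.     0.75   0.495]
shift [0.3384, -0.4783, 0.3843]
turn [-0.0008, 0.0004, 0.9983] n 8.396608153087193
```

```bash
python3 -m pendant '[[[0,0,0.1],[0,0,0]],[[0,0,0.2],[0,0,0.2]],[[0.1,-0.1,0.34],[0,0,1]],[[0.338,-0.478,0.384],[0,0,1]],[[0.338,-0.478,0.384],[0,0,1]],[[0.338,-0.478,0.384],[0,0,1]],[[0.338,-0.478,0.384],[0,0,1]],[[0.338,-0.478,0.384],[0,0,1]],[[0.338,-0.478,0.384],[0,0,1]],[[0.338,-0.478,0.384],[0,0,1]],[[0.338,-0.478,0.384],[0,0,1]],[[0.338,-0.478,0.384],[0,0,1]]]'
python3 - <<'E'
from h import *
st()
p=cw(.02,.085,.014);goal(p,down(YAW+np.pi/2))
c=capture("wrist");cv2.imwrite(f"pics/wrist10.png",c["image"][:,:,::-1])
c=capture("side");crop(c,180,60,360,260,"d10",3)
E
```

```text
time: 15.32
position: [0.6138, 0.0388, 0.199]
ee_rot: [1.358, 1.57, 2.844]
force: [0.4, 0.3, -1.1]
gripper_width: 0.0317
t 15.32 pos [0.6138 0.0388 0.199 ] x [-0.001  0.    -1.   ] z [0.085 0.996 0.   ] F [ 0.37  0.33 -1.09] w 0.0317 q [-0.062  0.529  1.302  0.     1.311 -1.547]
shift [0.0016, -0.0002, -0.37]
turn [-0.0001, -0.0003, -0.0005] n 0.005328653097482325
```

View pics/wrist10.png

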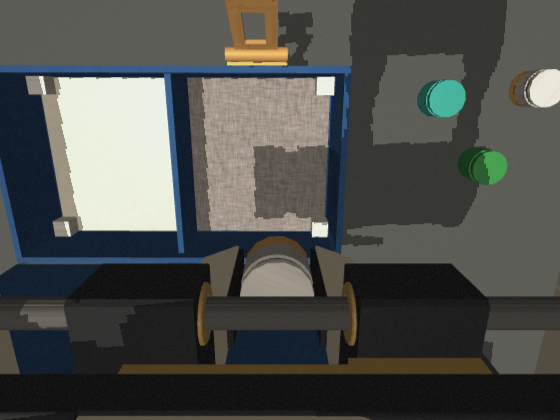

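View pics/d10.png

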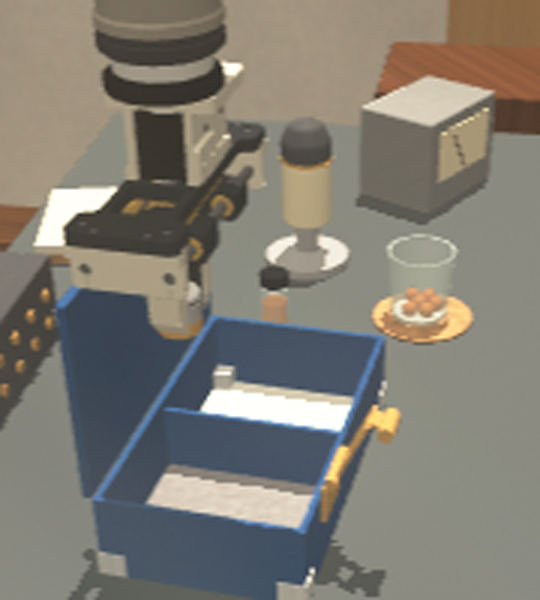

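```bash
python3 -m pendant '[[[-0.018,0.002,-0.1],[0,0,0]],[[-0.018,0.002,-0.2],[0,0,0]],[[-0.018,0.002,-0.29],[0,0,0]],[[-0.018,0.002,-0.34],[0,0,0]],[[-0.018,0.002,-0.36],[0,0,0]],[[-0.018,0.002,-0.369],[0,0,0]],[[-0.018,0.002,-0.37],[0,0,0]],[[-0.018,0.002,-0.37],[0,0,0]]]'
python3 - <<'E'
from h import *
st()
E
```

```text
time: 16.42
position: [0.6056, 0.0396, 0.0153]
ee_rot: [-1.503, 1.569, -0.016]
force: [0.9, 0.0, -0.6]
gripper_width: 0.0317
t 16.43 pos [0.6056 0.0396 0.0153] x [ 0.002 -0.    -1.   ] z [0.083 0.997 0.   ] F [ 0.86  0.02 -0.63] w 0.0317 q [-0.061  0.716  1.523  0.     0.901 -1.548]
```

Slightly lower, release to 40 mm, rise.

```bash
python3 -m pendant '[[[0,0,-0.003],[0,0,0]],[[0,0,-0.003],[0,0,0]]]'; python3 -m pendant '[[[0,0,0],[0,0,0]],[[0,0,0],[0,0,0]],[[0,0,0.02],[0,0,0]],[[0,0,0.12],[0,0,0]],[[0,0,0.26],[0,0,0]],[[0,0,0.38],[0,0,0]],[[-0.1,0.2,0.38],[0,0,0]],[[-0.18,0.44,0.38],[0,0,0]],[[-0.18,0.44,0.38],[0,0,0]],[[-0.18,0.44,0.38],[0,0,0]],[[-0.18,0.44,0.38],[0,0,0]],[[-0.18,0.44,0.38],[0,0,0]]]' -0.13
python3 - <<'E'
from h import *
st()
for n in ("wrist","side"):
    c=capture(n);cv2.imwrite(f"pics/{n}11.png",c["image"][:,:,::-1])
    hsv=cv2.cvtColor(c["image"].copy(),cv2.COLOR_RGB2HSV)
    w=((c["image"].min(2)>200)).astype(np.uint8)
    k,l,s,ce=cv2.connectedComponentsWithStats(w)
    for i in range(1,k):
            if s[i,4]>40:
                P=onz(c,*ce[i],.03)
                if P[1]>.13 and P[0]<.75: print(n,ce[i].round(1),s[i,4],P.round(4))
E
```

```text
time: 16.68
position: [0.605, 0.0396, 0.013]
ee_rot: [-1.312, 1.57, 0.176]
force: [-0.6, -0.4, -0.7]
gripper_width: 0.0314
time: 18.18
position: [0.5151, 0.2594, 0.2032]
ee_rot: [-1.7, 1.57, -0.212]
force: [-0.3, 0.2, -0.5]
gripper_width: 0.0401
t 18.18 pos [0.5151 0.2594 0.2032] x [ 0.001 -0.    -1.   ] z [ 0.083  0.997 -0.   ] F [-0.3   0.17 -0.55] w 0.0401 q [ 0.334  0.455  1.415 -0.     1.271 -1.154]
wrist [298.4 216. ] 772 [0.5488 0.2773 0.03  ]
wrist [514.7 351. ] 993 [0.7218 0.5006 0.03  ]
side [244. 312.] 42 [0.5592 0.2776 0.03  ]
side [128.2 388. ] 495 [0.7001 0.4516 0.03  ]
```

View pics/wrist11.png

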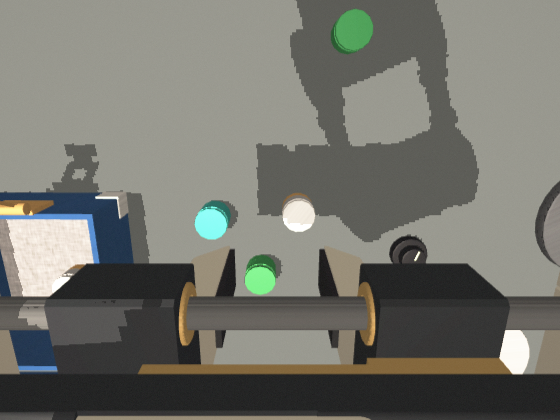

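View pics/side11.png

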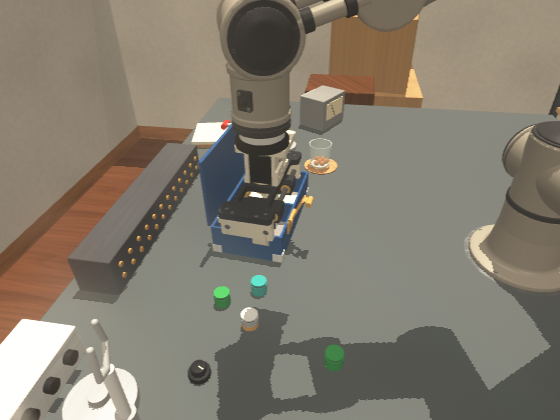

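```bash
python3 -m pendant '[[[0.068,0.037,-0.05],[0,0,0]],[[0.068,0.037,-0.15],[0,0,0]],[[0.068,0.037,-0.25],[0,0,0]],[[0.068,0.037,-0.25],[0,0,0]]]' 0.1
python3 - <<'E'
from h import *
st()
c=capture("wrist");cv2.imwrite(f"pics/wrist12.png",c["image"][:,:,::-1])
print(proj(c,[.549,.278,.03]));goal([.549,.278,.008])
E
```

```text
time: 18.77
position: [0.5469, 0.2758, 0.074]
ee_rot: [2.007, 1.562, -2.791]
force: [-0.8, 0.4, 0.5]
gripper_width: 0.0506
t 18.77 pos [0.5469 0.2758 0.074 ] x [-0.008 -0.003 -1.   ] z [ 0.085  0.996 -0.004] F [-0.75  0.38  0.51] w 0.0506 q [ 0.342  0.652  1.452 -0.     1.046 -1.143]
[281.20631029 237.47719008]
shift [0.0003, 0.0024, -0.1382]
```

View pics/wrist12.png

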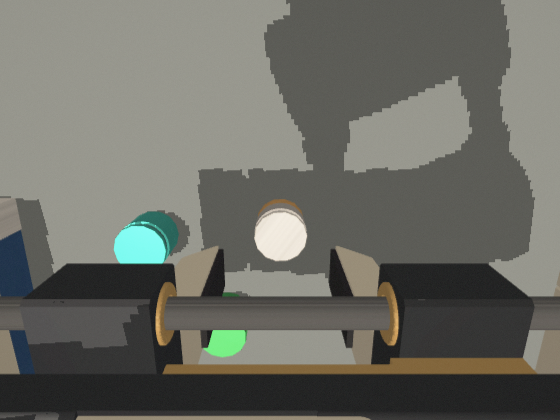

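```bash
python3 -m pendant '[[[0,0.001,-0.08],[0,0,0]],[[0,0.001,-0.12],[0,0,0]],[[0,0.001,-0.132],[0,0,0]],[[0,0.001,-0.134],[0,0,0]]]' 0.1; python3 -m pendant '[[[0,0,0],[0,0,0]],[[0,0,0],[0,0,0]],[[0,0,0],[0,0,0]],[[0,0,0],[0,0,0]]]' -1 20
python3 - <<'E'
from h import *
st()
p=cw(-.028,.05,.012);goal([p[0],p[1],.2],down(YAW+np.pi/2))
E
```

```text
time: 19.32
position: [0.5503, 0.2788, 0.0127]
ee_rot: [-1.124, 1.568, 0.363]
force: [-0.2, -0.6, -0.0]
gripper_width: 0.0509
time: 19.82
position: [0.5494, 0.2788, 0.0116]
ee_rot: [-1.146, 1.569, 0.342]
force: [-0.5, -0.8, 5.6]
gripper_width: 0.0315
t 19.82 pos [0.5494 0.2788 0.0116] x [ 0.001  0.    -1.   ] z [0.083 0.997 0.001] F [-0.45 -0.77  5.57] w 0.0315 q [ 0.345  0.734  1.495 -0.     0.911 -1.142]
shift [0.0286, -0.5417, 0.3767]
turn [-0.0003, 0.0008, -0.0017] n 0.01625997329938296
```

```bash
python3 -m pendant '[[[0,0,0.1],[0,0,0]],[[0,0,0.24],[0,0,0]],[[0.01,-0.1,0.36],[0,0,0]],[[0.029,-0.3,0.376],[0,0,0]],[[0.029,-0.542,0.376],[0,0,0]],[[0.029,-0.542,0.376],[0,0,0]],[[0.029,-0.542,0.376],[0,0,0]],[[0.029,-0.542,0.376],[0,0,0]],[[0.029,-0.542,0.376],[0,0,0]]]'
python3 - <<'E'
from h import *
st()
p=cw(-.028,.05,.0175);goal(p,down(YAW+np.pi/2))
c=capture("wrist");cv2.imwrite(f"pics/wrist13.png",c["image"][:,:,::-1])
c=capture("side");crop(c,180,60,360,260,"d13",3)
E
```

```text
time: 20.95
position: [0.5632, 0.008, 0.1985]
ee_rot: [0.801, 1.57, 2.288]
force: [-0.5, -0.3, -0.9]
gripper_width: 0.0313
t 20.95 pos [0.5632 0.008  0.1985] x [-0.001  0.001 -1.   ] z [0.084 0.996 0.001] F [-0.5  -0.35 -0.87] w 0.0313 q [-1.220e-01  4.350e-01  1.461e+00  1.000e-03  1.246e+00 -1.609e+00]
shift [0.001, -0.0002, -0.3619]
turn [-0.0005, -0.0004, -0.0014] n 0.012551049642466793
```

View pics/wrist13.png

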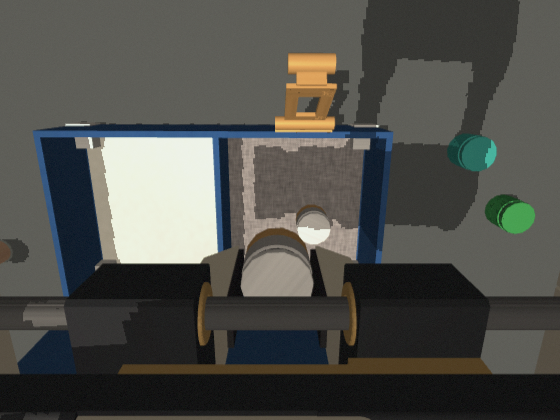

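View pics/d13.png

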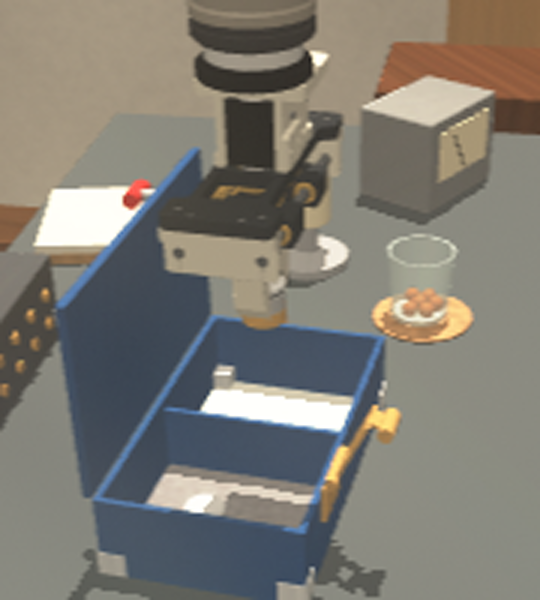

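Run:
```python
from h import *
c=capture("wrist");print(proj(c,cw(.01,.085,.035)),proj(c,cw(.01,.085,.005)));crop(c,220,130,400,280,"w13c",4)
print(onz(c,313,227,.035),cw(.01,.085,0))
```

```text
[312.89008745 226.20512832] [310.05326983 216.07663129]
[0.60536528 0.03958801 0.035     ] [0.60456404 0.03952692 0.        ]
```

View pics/w13c.png

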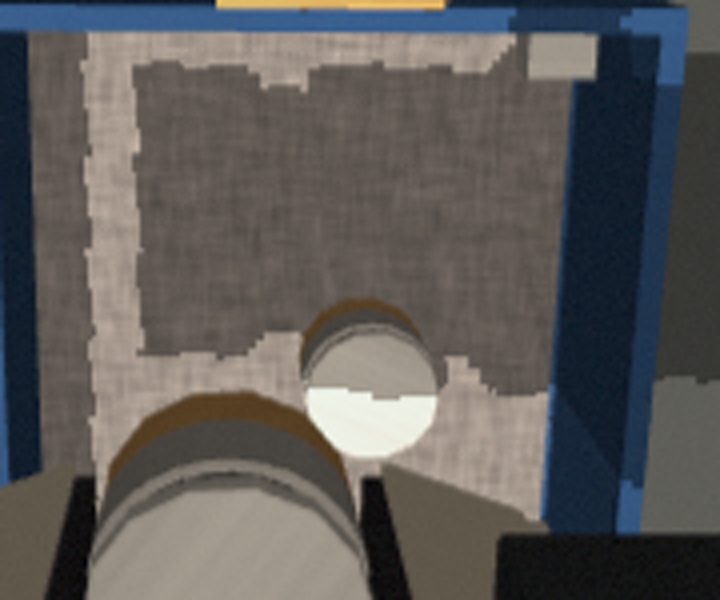

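Capsule 1 stands upright exactly where planned (313,227). Lower capsule 2.

```bash
python3 -m pendant '[[[0.001,0,-0.1],[0,0,0]],[[0.001,0,-0.2],[0,0,0]],[[0.001,0,-0.29],[0,0,0]],[[0.001,0,-0.34],[0,0,0]],[[0.001,0,-0.355],[0,0,0]],[[0.001,0,-0.363],[0,0,0]],[[0.001,0,-0.365],[0,0,0]],[[0.001,0,-0.365],[0,0,0]]]'
python3 - <<'E'
from h import *
st()
E
```

```text
time: 22.1
position: [0.5645, 0.0076, 0.0172]
ee_rot: [-1.558, 1.569, -0.07]
force: [0.2, 0.1, -1.0]
gripper_width: 0.0312
t 22.10 pos [0.5645 0.0076 0.0172] x [ 0.002 -0.    -1.   ] z [0.083 0.997 0.   ] F [ 0.22  0.1  -1.02] w 0.0312 q [-0.122  0.655  1.651  0.     0.834 -1.61 ]
```

```bash
python3 -m pendant '[[[0,0,0],[0,0,0]],[[0,0,0],[0,0,0]],[[0,0,0.02],[0,0,0]],[[0,0,0.12],[0,0,0]],[[0,0,0.26],[0,0,0]],[[-0.05,-0.05,0.42],[0,0,0]],[[-0.26,-0.44,0.42],[0,0,0]],[[-0.26,-0.44,0.42],[0,0,0]],[[-0.26,-0.44,0.42],[0,0,0]],[[-0.26,-0.44,0.42],[0,0,0]],[[-0.26,-0.44,0.42],[0,0,0]],[[-0.26,-0.44,0.42],[0,0,0]]]' -0.13
python3 - <<'E'
from h import *
st()
for n in ("wrist","side","scene"):
    c=capture(n);cv2.imwrite(f"pics/{n}14.png",c["image"][:,:,::-1])
    if n!="wrist": crop(c,*((180,90,380,250) if n=="side" else (150,90,330,280)),n+"14c",4 if n=="side" else 3)
E
```

```text
time: 23.6
position: [0.434, -0.212, 0.2266]
ee_rot: [-1.217, 1.57, 0.27]
force: [0.2, -0.1, 0.3]
gripper_width: 0.0397
t 23.60 pos [ 0.434  -0.212   0.2266] x [ 0.001  0.    -1.   ] z [0.084 0.996 0.   ] F [ 0.25 -0.09  0.26] w 0.0397 q [-6.140e-01  2.650e-01  1.635e+00  1.000e-03  1.241e+00 -2.101e+00]
```

View pics/wrist14.png

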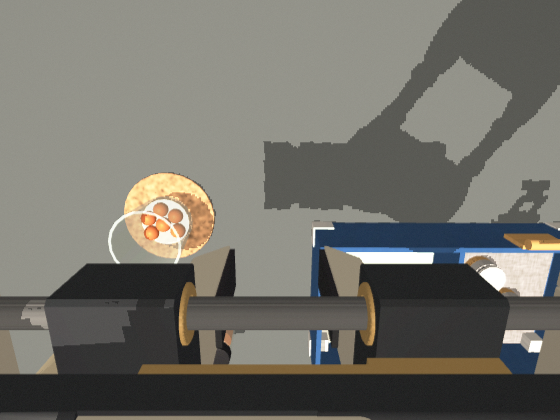

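View pics/side14c.png

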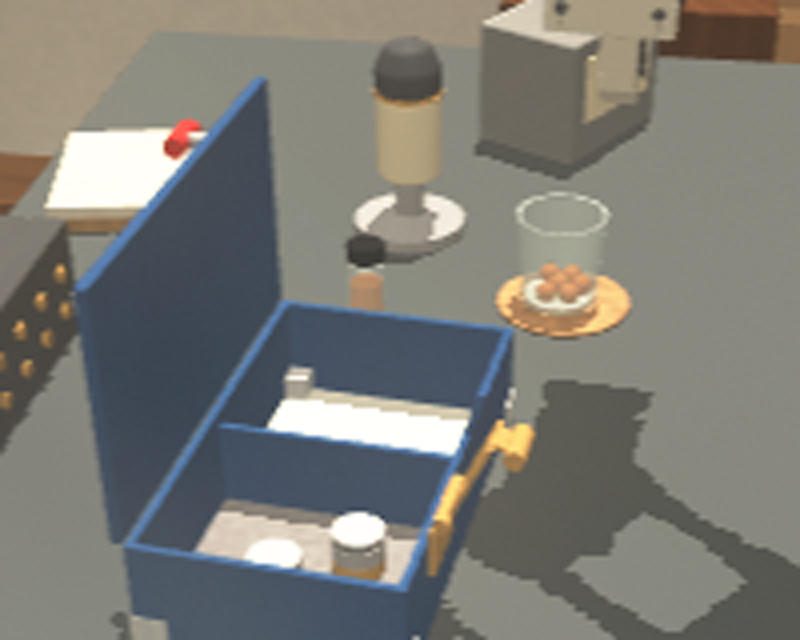

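View pics/scene14c.png

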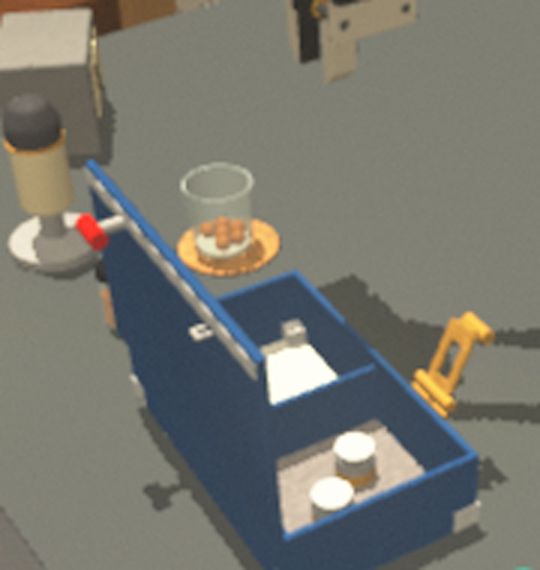

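```bash
cat > kin.py <<'E'
import numpy as np
from scipy.optimize import least_squares
D=[([-1.365,.342,1.524,0,1.275,-.146],[.1809,-.4928,.2266]),([-.136,.281,1.473,0,1.389,1.517],[.5105,.0069,.2765]),
([-.084,.559,1.6,0,.981,1.57],[.5635,.029,.0847]),([-.313,.355,1.622,0,1.166,1.342],[.5047,-.0828,.1865]),([-.353,.503,1.698,0,.941,1.3],[.5175,-.1091,.0871]),
([-.313,.545,1.287,0,1.31,1.34],[.6108,-.1164,.1947]),([-.285,.716,.962,0,1.461,1.369],[.6989,-.1241,.1998]),([.318,.234,1.39,0,1.515,1.967],[.446,.2273,.3307]),
([.401,.476,1.69,0,.976,.488],[.449,.2733,.1034]),([.412,.619,1.771,0,.75,.495],[.4453,.2778,.0079]),([-.062,.529,1.302,0,1.311,-1.547],[.6138,.0388,.199]),
([-.061,.716,1.523,0,.901,-1.548],[.6056,.0396,.0153]),([.345,.734,1.495,0,.911,-1.142],[.5494,.2788,.0116]),([-.122,.655,1.651,0,.834,-1.61],[.5645,.0076,.0172]),([-.614,.265,1.635,0,1.241,-2.101],[.434,-.212,.2266])]
def res(p):
    a,d,L2,L3,e=p;o=[]
    for q,x in D:
        r=np.hypot(x[0],x[1]);t=q[1]+q[2]
        o+= [a+L2*np.sin(q[1])+L3*np.sin(t)+e*np.cos(t)-r, d+L2*np.cos(q[1])+L3*np.cos(t)-e*np.sin(t)-x[2]]
    return o
if __name__=="__main__":
    s=least_squares(res,[0,.3,.4,.4,0]);print(s.x.round(4),np.abs(s.fun).max())
E
python3 kin.py
```

```text
[ 0.0062 -0.0944  0.5044  0.3794  0.0457] 0.000990194927343202
```

```bash
python3 -m pendant '[[[0,0,0.1],[-0.128,-0.181,0]],[[0,0,0.1],[-0.128,-0.181,0]],[[0,0,0.1],[-0.128,-0.181,0]],[[0,0,0.1],[-0.128,-0.181,0]],[[0,0,0.1],[-0.128,-0.181,0]]]'
python3 - <<'E'
from h import *
st()
o=get_obs();q=o['qpos'];x=o['position'];R=Ro.from_euler('xyz',o['ee_rot']).as_matrix()
a,d,L2,L3,e=[ 0.0062,-0.0944,0.5044,0.3794,0.0457]
t=q[1]+q[2];r=a+L2*np.sin(q[1])+L3*np.sin(t)+e*np.cos(t);z=d+L2*np.cos(q[1])+L3*np.cos(t)-e*np.sin(t)
# wrist centre = (r,z+Lt) ; TCP = that + Lt*R[:,0]
rt=np.hypot(x[0],x[1]);dr=np.hypot(R[0,0],R[1,0]);print(t+q[4],dr,R[2,0],"Lt from r",(rt-r)/dr,"from z",(x[2]-z)/(1+R[2,0]))
E
```

```text
time: 24.38
position: [0.4349, -0.2129, 0.2763]
ee_rot: [-2.103, 1.224, -0.615]
force: [0.5, 0.1, -0.4]
gripper_width: 0.0401
t 24.38 pos [ 0.4349 -0.2129  0.2763] x [ 0.278 -0.196 -0.94 ] z [ 0.108  0.979 -0.172] F [ 0.5   0.07 -0.45] w 0.0401 q [-6.130e-01  3.900e-02  1.822e+00 -1.000e-03  9.340e-01 -2.101e+00]
2.794821302122009 0.3398636861401606 -0.9404747071788917 Lt from r 0.3176920008255905 from z 0.3213378800072363
```

```bash
cat > ik.py <<'E'
import numpy as np
from scipy.spatial.transform import Rotation as Ro
a,L2,L3,e=.0062,.5044,.3794,.0457; Lt=.319; d1=-.0944+Lt
lo=np.array([-2.53,-.77,.04,-1,.28,-3.11]);hi=np.array([2.53,2.02,2.7,4.14,2.66,3.11])
M=np.array([[0,0,1],[0,1,0],[1,0,0.]]) # placeholder; fixed by calibration below
def Rw(q): return Ro.from_euler('z',q[0])*Ro.from_euler('y',q[1]+q[2])*Ro.from_euler('z',q[3])*Ro.from_euler('y',q[4])*Ro.from_euler('z',q[5])
# calibrate M from the down start pose: tool matrix = Rw*M
q0=[-.614,.265,1.635,0,1.241,-2.101]
z=np.array([.084,.9964,0]);x=np.array([0,0,-1.]);T0=np.stack([x,np.cross(z,x),z],1)
M=np.round(Rw(q0).as_matrix().T@T0,0)
def fk(q):
    t=q[1]+q[2];r=a+L2*np.sin(q[1])+L3*np.sin(t)+e*np.cos(t);z=d1+L2*np.cos(q[1])+L3*np.cos(t)-e*np.sin(t)
    R=Rw(q).as_matrix()@M
    return np.array([r*np.cos(q[0]),r*np.sin(q[0]),z])+Lt*R[:,0],R
def ik(p,R):
    W=np.array(p)-Lt*R[:,0];q1=np.arctan2(W[1],W[0]);r=np.hypot(W[0],W[1])-a;z=W[2]-d1
    L3e=np.hypot(L3,e);be=np.arctan2(e,L3) # L3 sin t+e cos t = L3e sin(t+be)
    c=(r*r+z*z-L2**2-L3e**2)/(2*L2*L3e)
    out=[]
    if abs(c)>1: return out
    for k in (np.arccos(c),-np.arccos(c)):
        q2=np.arctan2(r,z)-np.arctan2(L3e*np.sin(k),L2+L3e*np.cos(k));q3=k-be
        A=(Ro.from_euler('z',q1)*Ro.from_euler('y',q2+q3)).inv()*Ro.from_matrix(R@M.T)
        m=A.as_matrix();q5=np.arccos(np.clip(m[2,2],-1,1));
        q4=np.arctan2(m[1,2],m[0,2]);q6=np.arctan2(m[2,1],-m[2,0])
        for d4 in (0,2*np.pi,-2*np.pi):
          for d6 in (0,2*np.pi,-2*np.pi):
            for f in (0,):
              q=np.array([q1,q2,q3,q4+d4,q5,q6+d6])
              if (q>=lo).all() and (q<=hi).all(): out.append(q)
    return out
def tool(az,th,roll):
    "d: azimuth az, th below horizontal; roll 0: jaw horizontal"
    d=np.array([np.cos(th)*np.cos(az),np.cos(th)*np.sin(az),-np.sin(th)])
    j=np.array([-np.sin(az),np.cos(az),0])
    R=np.stack([d,np.cross(j,d),j],1)
    return Ro.from_rotvec(roll*d).as_matrix()@R
E
python3 - <<'E'
from ik import *
print(M);print(fk([-.614,.265,1.635,0,1.241,-2.101])[0]);q=ik(*fk([-.3,.4,1.5,.5,1.0,-1]));print(q)
cup=np.array([.476,-.33,.05])
for th in (20,30,40,50,60):
  for az in np.arange(-120,121,15):
    for ro in (0,180):
      R=tool(np.radians(az),np.radians(th),np.radians(ro))
      for q in ik(cup+.019*R[:,0],R): print("th",th,"az",az,"ro",ro,q.round(2))
E
```

```text
[[-0. -0. -1.]
 [ 0.  1. -0.]
 [ 1. -0. -0.]]
[ 0.39457409 -0.27813114  0.22649074]
[array([-0.3,  0.4,  1.5,  0.5,  1. , -1. ])]
th 20 az -60 ro 0 [-0.25  0.92  2.26  3.93  1.25  1.6 ]
th 20 az -60 ro 180 [-0.25  0.92  2.26  3.93  1.25 -1.54]
th 20 az -45 ro 0 [-0.44  0.95  2.37  3.47  1.38  1.63]
th 20 az -45 ro 180 [-0.44  0.95  2.37  3.47  1.38 -1.51]
th 20 az -30 ro 0 [-0.68  0.96  2.38  2.99  1.42  1.54]
th 20 az -30 ro 180 [-0.68  0.96  2.38  2.99  1.42 -1.6 ]
th 20 az -15 ro 0 [-0.9   0.93  2.31  2.52  1.3   1.51]
th 20 az -15 ro 180 [-0.9   0.93  2.31  2.52  1.3  -1.63]
th 20 az 0 ro 0 [-1.04  0.91  2.17  2.08  1.19  1.63]
th 20 az 0 ro 180 [-1.04  0.91  2.17  2.08  1.19 -1.51]
th 20 az 15 ro 0 [-1.1   0.92  1.99  1.69  1.18  1.82]
th 20 az 15 ro 180 [-1.1   0.92  1.99  1.69  1.18 -1.32]
th 20 az 30 ro 0 [-1.11  0.95  1.78  1.37  1.28  2.  ]
th 20 az 30 ro 180 [-1.11  0.95  1.78  1.37  1.28 -1.14]
th 20 az 45 ro 0 [-1.09  1.    1.57  1.13  1.43  2.12]
th 20 az 45 ro 180 [-1.09  1.    1.57  1.13  1.43 -1.02]
th 20 az 60 ro 0 [-1.04  1.07  1.35  0.96  1.62  2.18]
th 20 az 60 r
[... 6013 characters left out ...]
 1.76  0.77  0.78 -0.39]
th 60 az 45 ro 0 [-0.87  0.71  1.64  0.66  0.95  2.63]
th 60 az 45 ro 180 [-0.87  0.71  1.64  0.66  0.95 -0.51]
th 60 az 60 ro 0 [-0.85  0.76  1.52  0.56  1.11  2.5 ]
th 60 az 60 ro 180 [-0.85  0.76  1.52  0.56  1.11 -0.64]
th 60 az 75 ro 0 [-0.83  0.8   1.41  0.46  1.26  2.36]
th 60 az 75 ro 180 [-0.83  0.8   1.41  0.46  1.26 -0.78]
th 60 az 90 ro 0 [-0.79  0.85  1.31  0.37  1.39  2.21]
th 60 az 90 ro 180 [-0.79  0.85  1.31  0.37  1.39 -0.93]
th 60 az 105 ro 0 [-0.75  0.89  1.22  0.27  1.49  2.05]
th 60 az 105 ro 180 [-0.75  0.89  1.22  0.27  1.49 -1.09]
th 60 az 120 ro 0 [-0.7   0.92  1.15  0.17  1.57  1.88]
th 60 az 120 ro 180 [-0.7   0.92  1.15  0.17  1.57 -1.26]
```

Run:
```python
from h import *
import ik
st();o=get_obs();print(ik.fk(o['qpos'])[0])
c=capture("wrist");cv2.imwrite("pics/wrist15.png",c["image"][:,:,::-1])
hsv=cv2.cvtColor(c["image"].copy(),cv2.COLOR_RGB2HSV);H,S,V=[hsv[...,i].astype(int) for i in range(3)]
m=((H<25)&(S>90)&(V>70)).astype(np.uint8);m[262:]=0
k,l,s,ce=cv2.connectedComponentsWithStats(cv2.morphologyEx(m,cv2.MORPH_CLOSE,np.ones((5,5))))
for i in range(1,k):
    if s[i,4]>500:
        cn=max(cv2.findContours((l==i).astype(np.uint8),cv2.RETR_EXTERNAL,2)[0],key=len);e=cv2.fitEllipse(cv2.convexHull(cn));print(s[i],e,onz(c,*e[0],.004))
```

```text
t 24.38 pos [ 0.4349 -0.2129  0.2763] x [ 0.278 -0.196 -0.94 ] z [ 0.108  0.979 -0.172] F [ 0.5   0.07 -0.45] w 0.0401 q [-6.130e-01  3.900e-02  1.822e+00 -1.000e-03  9.340e-01 -2.101e+00]
[ 0.39624918 -0.27909312  0.2761738 ]
[ 182   91   79   77 3799] ((221.2550506591797, 128.9831085205078), (71.44679260253906, 84.4010009765625), 130.5968780517578) [ 0.46969093 -0.33297483  0.004     ]
```

View pics/wrist15.png

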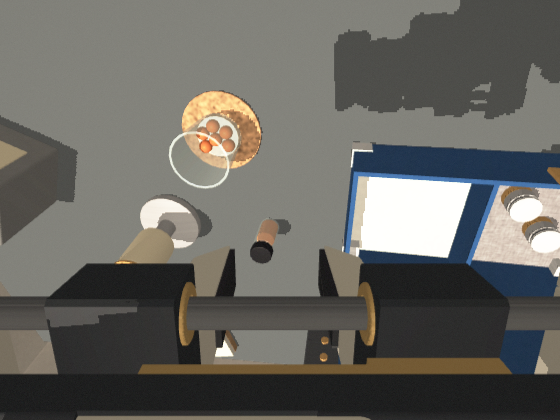

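```bash
python3 - <<'E'
import kin,numpy as np
from scipy.optimize import least_squares
def res(p):
    a,d,L2,L3,e,b=p;o=[]
    for q,x in kin.D:
        t=q[1]+q[2];r=a+L2*np.sin(q[1])+L3*np.sin(t)+e*np.cos(t);c,s=np.cos(q[0]),np.sin(q[0])
        o+=[c*r-s*b-x[0],s*r+c*b-x[1],d+L2*np.cos(q[1])+L3*np.cos(t)-e*np.sin(t)-x[2]]
    return o
s=least_squares(res,[0,.3,.4,.4,0,.07]);print(s.x.round(4),np.abs(s.fun).max())
E
python3 - <<'E'
s=open('ik.py').read()
open('ik.py','w').write(s)
E
```

```text
[-1.000e-04 -9.610e-02  5.076e-01  3.794e-01  4.690e-02  7.660e-02] 0.0008844949539652813
```

```bash
python3 - <<'E'
s=open('ik.py').read()
s=s.replace("a,L2,L3,e=.0062,.5044,.3794,.0457; Lt=.319; d1=-.0944+Lt","a,L2,L3,e,b=0,.5076,.3794,.0469,.0766; Lt=.318; d1=-.0961+Lt")
s=s.replace("return np.array([r*np.cos(q[0]),r*np.sin(q[0]),z])","c,s=np.cos(q[0]),np.sin(q[0]);return np.array([r*c-s*b,r*s+c*b,z])")
s=s.replace("q1=np.arctan2(W[1],W[0]);r=np.hypot(W[0],W[1])-a","rr=np.sqrt(W[0]**2+W[1]**2-b*b);q1=np.arctan2(W[1],W[0])-np.arctan2(b,rr);r=rr-a")
s=s.replace("    R=Rw(q).as_matrix()@M\n    c,s","    R=Rw(q).as_matrix()@M\n    c,s")
open('ik.py','w').write(s)
E
python3 - <<'E'
from h import *
import ik
o=get_obs();print(o['position'],ik.fk(o['qpos'])[0],ik.fk(o['qpos'])[1].round(3)[:,[0,2]].T)
for az in (30,45,60,75,90):
  for th in (25,30,35):
    R=ik.tool(np.radians(az),np.radians(th),np.pi)
    print(az,th,"grasp",[q.round(2) for q in ik.ik(np.array([.475,-.331,.047])+.019*R[:,0],R)])
    for ro in (180,270,315,360):
      R=ik.tool(np.radians(az),np.radians(th),np.radians(ro))
      g=cw(0,-.035,.17)
      print("   pour",ro,[q.round(2) for q in ik.ik(g+.019*R[:,0],R)])
E
```

```text
[ 0.43477222 -0.21289044  0.27614493] [ 0.43465881 -0.21256594  0.27629422] [[ 0.278 -0.196 -0.94 ]
 [ 0.108  0.979 -0.172]]
30 25 grasp [array([-1.24,  0.9 ,  1.79,  1.21,  1.26, -1.11])]
   pour 180 [array([-0.74,  0.55,  2.1 ,  1.62,  1.04, -1.03])]
   pour 270 [array([-0.74,  0.55,  2.1 ,  1.62,  1.04,  0.54])]
   pour 315 [array([-0.74,  0.55,  2.1 ,  1.62,  1.04,  1.33])]
   pour 360 [array([-0.74,  0.55,  2.1 ,  1.62,  1.04,  2.11])]
30 30 grasp [array([-1.22,  0.86,  1.8 ,  1.17,  1.19, -1.05])]
   pour 180 [array([-0.71,  0.51,  2.07,  1.54,  0.96, -0.91])]
   pour 270 [array([-0.71,  0.51,  2.07,  1.54,  0.96,  0.66])]
   pour 315 [array([-0.71,  0.51,  2.07,  1.54,  0.96,  1.45])]
   pour 360 [array([-0.71,  0.51,  2.07,  1.54,  0.96,  2.23])]
30 35 grasp [array([-1.19,  0.81,  1.8 ,  1.12,  1.12, -0.99])]
   pour 180 [array([-0.68,  0.47,  2.04,  1.44,  0.88, -0.77])]
   pour 270 [array([-0.68,  0.47,  2.04,  1.44,  0.88,  0.8 ])]
   pour 315 [array([-0.68,  0.47,  2.04,  1.44,  0.88,  1.59])]
   pour 360 [array([-0.68,  0.47,  2.04,  1.44,  0.88,  2.37])]
45 25 grasp [ar
[... 3124 characters left out ...]
pour 360 [array([-0.65,  0.87,  1.29,  0.83,  1.79,  2.31])]
90 30 grasp [array([-0.99,  1.13,  1.01,  0.53,  1.92, -1.06])]
   pour 180 [array([-0.64,  0.83,  1.3 ,  0.78,  1.74, -0.81])]
   pour 270 [array([-0.64,  0.83,  1.3 ,  0.78,  1.74,  0.76])]
   pour 315 [array([-0.64,  0.83,  1.3 ,  0.78,  1.74,  1.54])]
   pour 360 [array([-0.64,  0.83,  1.3 ,  0.78,  1.74,  2.33])]
90 35 grasp [array([-0.98,  1.08,  1.06,  0.49,  1.84, -1.06])]
   pour 180 [array([-0.62,  0.8 ,  1.32,  0.73,  1.68, -0.79])]
   pour 270 [array([-0.62,  0.8 ,  1.32,  0.73,  1.68,  0.78])]
   pour 315 [array([-0.62,  0.8 ,  1.32,  0.73,  1.68,  1.56])]
   pour 360 [array([-0.62,  0.8 ,  1.32,  0.73,  1.68,  2.35])]
```

Run:
```python
from h import *
import ik
R=ik.tool(np.radians(45),np.radians(30),np.pi)
R2=R
goal(np.array([.475,-.331,.047])-.101*R[:,0]+[0,0,.12],R)
```

```text
shift [-0.0432, -0.3599, -0.1173]
turn [1.0361, 0.2423, -1.2322] n 13.693951503142811
```

```bash
python3 -m pendant '[[[-0.02,-0.18,0.02],[0.518,0.121,-0.616]],[[-0.02,-0.18,0.02],[0.518,0.121,-0.616]],[[-0.02,-0.18,0.02],[0.518,0.121,-0.616]],[[-0.02,-0.18,0.02],[0.518,0.121,-0.616]],[[-0.02,-0.18,0.02],[0.518,0.121,-0.616]],[[-0.02,-0.18,0.02],[0.518,0.121,-0.616]],[[-0.02,-0.18,0.02],[0.518,0.121,-0.616]],[[-0.02,-0.18,0.02],[0.518,0.121,-0.616]]]' 1
python3 - <<'E'
from h import *
import ik
st();R=ik.tool(np.radians(45),np.radians(30),np.pi)
goal(np.array([.475,-.331,.047])-.101*R[:,0]+[0,0,.12],R)
E
```

```text
time: 25.42
position: [0.4237, -0.3038, 0.2848]
ee_rot: [0.697, 1.104, 1.129]
force: [0.1, -0.1, -0.5]
gripper_width: 0.0916
t 25.43 pos [ 0.4237 -0.3038  0.2848] x [ 0.192  0.407 -0.893] z [0.873 0.345 0.345] F [ 0.08 -0.09 -0.55] w 0.0916 q [-1.01   0.399  1.37   0.39   1.632 -1.469]
shift [-0.021, -0.1782, -0.1346]
turn [0.5174, 0.1202, -0.616] n 6.841585444183759
```

```bash
python3 -m pendant '[[[-0.02,-0.178,-0.03],[0.517,0.12,-0.616]],[[-0.02,-0.178,-0.08],[0.517,0.12,-0.616]],[[-0.02,-0.178,-0.134],[0.517,0.12,-0.616]],[[-0.02,-0.178,-0.134],[0.517,0.12,-0.616]],[[-0.02,-0.178,-0.134],[0.517,0.12,-0.616]],[[-0.02,-0.178,-0.134],[0.517,0.12,-0.616]],[[-0.02,-0.178,-0.134],[0.517,0.12,-0.616]],[[-0.02,-0.178,-0.134],[0.517,0.12,-0.616]]]' 1
python3 - <<'E'
from h import *
import ik
st()
for n in ("wrist","side","scene"):
    c=capture(n);cv2.imwrite(f"pics/{n}16.png",c["image"][:,:,::-1])
    if n=="wrist":
        for z in (.004,.074): print(z,proj(c,[.475,-.329,z]))
E
```

```text
time: 26.42
position: [0.4135, -0.3912, 0.2186]
ee_rot: [1.568, 0.527, 0.786]
force: [0.2, -0.3, 0.3]
gripper_width: 0.0919
t 26.43 pos [ 0.4135 -0.3912  0.2186] x [ 0.611  0.612 -0.503] z [ 0.709 -0.706  0.003] F [ 0.24 -0.33  0.29] w 0.0919 q [-1.335  0.685  1.431  0.837  1.697 -0.749]
0.004 [275.53807032 309.13536654]
0.074 [275.62032425 273.57932641]
```

View pics/wrist16.png

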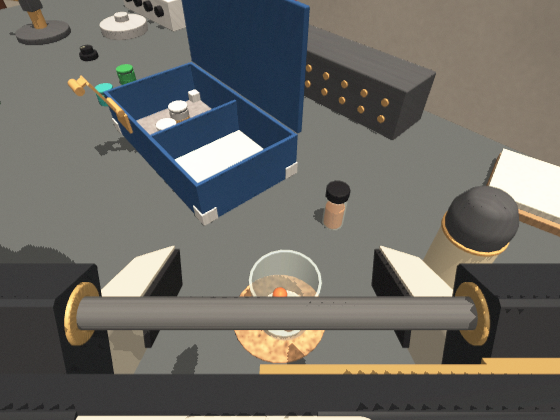

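View pics/scene16.png

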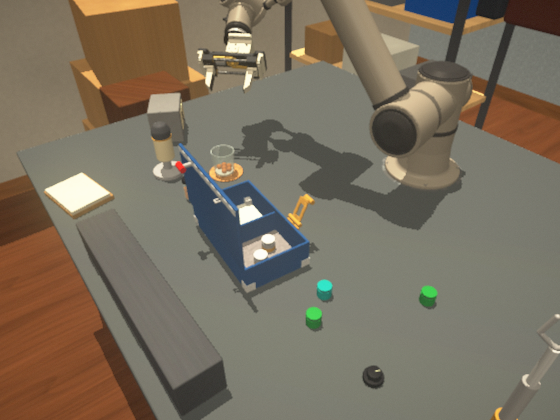

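Run:
```python
from h import *
import ik
c=capture("wrist");crop(c,220,230,350,370,"w16c",5)
print("rim",onz(c,285,279,.074))
R=Ro.from_euler('xyz',get_obs()['ee_rot']).as_matrix()
```

```text
rim [ 0.47840815 -0.33938987  0.074     ]
```

View pics/w16c.png

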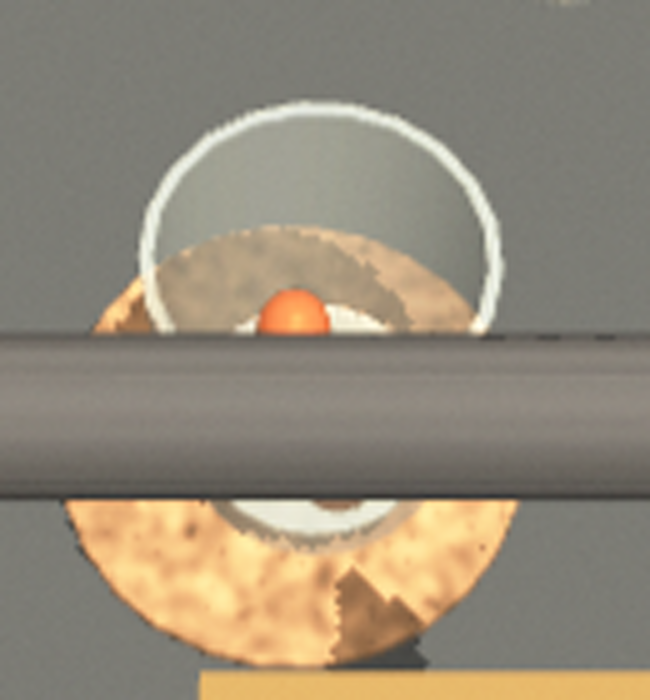

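Run:
```python
from h import *
c=capture("wrist")
print("rim",onz(c,283.8,279.5,.074),"coaster",onz(c,278,319,.004),"foot",onz(c,282.7,315,.008))
s=capture("scene");d=capture("side")
crop(s,200,140,255,190,"s16c",10);crop(d,295,135,345,180,"d16c",10)
```

```text
rim [ 0.47733347 -0.33887382  0.074     ] coaster [ 0.47034655 -0.33912419  0.004     ] foot [ 0.47563759 -0.34077786  0.008     ]
```

View pics/s16c.png

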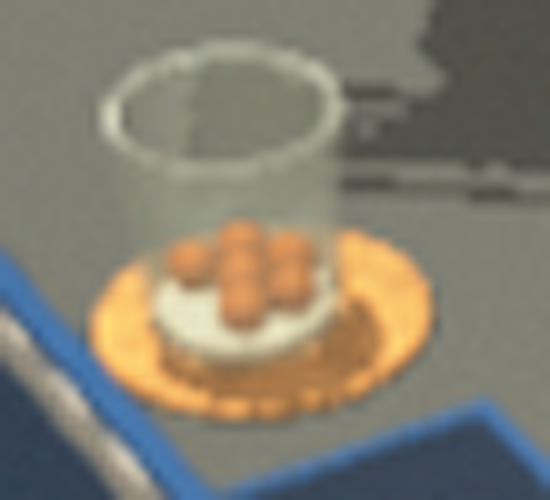

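View pics/d16c.png

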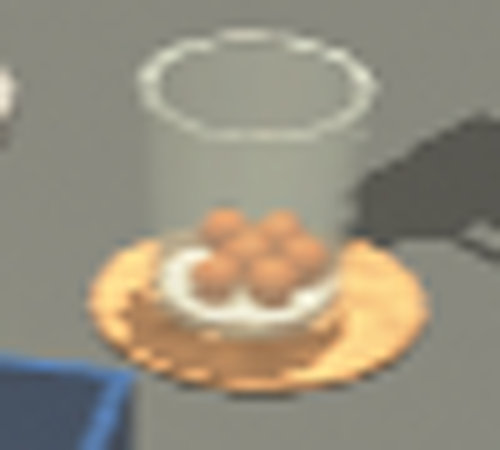

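Run:
```python
from h import *
s=capture("scene");d=capture("side")
print("coaster",onz(s,225.6,171.8,.004),onz(d,320.4,165.2,.004))
print("rim",onz(s,221.65,150.4,.074),onz(d,320.15,142.8,.074))
```

```text
coaster [ 0.47746643 -0.32878206  0.004     ] [ 0.47386825 -0.32651641  0.004     ]
rim [ 0.4790314 -0.3356637  0.074    ] [ 0.47841907 -0.33541528  0.074     ]
```

Run:
```python
from h import *
import ik
R=ik.tool(np.radians(45),np.radians(30),np.pi);d=R[:,0]
G=np.array([.478,-.337,.047])
goal(G-.101*d,R);goal(G+.019*d,R)
```

```text
shift [0.0039, -0.0152, -0.2438]
turn [0.0026, -0.0001, -0.0011] n 0.023874482177315387
shift [0.1509, 0.1318, -0.3638]
turn [0.0026, -0.0001, -0.0011] n 0.023874482177315387
```

```bash
python3 -m pendant '[[[0.004,-0.015,-0.08],[0,0,0]],[[0.004,-0.015,-0.18],[0,0,0]],[[0.004,-0.015,-0.244],[0,0,0]],[[0.004,-0.015,-0.244],[0,0,0]],[[0.05,0.03,-0.282],[0,0,0]],[[0.09,0.07,-0.314],[0,0,0]],[[0.09,0.07,-0.314],[0,0,0]]]' 1
python3 - <<'E'
from h import *
import ik
st()
for n in ("wrist","side"):
    c=capture(n);cv2.imwrite(f"pics/{n}17.png",c["image"][:,:,::-1])
crop(c,280,100,420,200,"d17",5)
R=ik.tool(np.radians(45),np.radians(30),np.pi);d=R[:,0]
G=np.array([.478,-.337,.047]);goal(G+.019*d,R)
E
```

```text
time: 27.75
position: [0.4599, -0.3549, 0.0632]
ee_rot: [1.569, 0.525, 0.788]
force: [-0.2, -0.3, 0.1]
gripper_width: 0.0922
t 27.75 pos [ 0.4599 -0.3549  0.0632] x [ 0.61   0.613 -0.501] z [ 0.709 -0.705  0.002] F [-0.16 -0.26  0.06] w 0.0922 q [-1.246  0.892  1.54   0.896  1.442 -0.944]
shift [0.0609, 0.0638, -0.0525]
turn [0.0034, 0.0006, -0.0006] n 0.02980076336683524
```

View pics/wrist17.png

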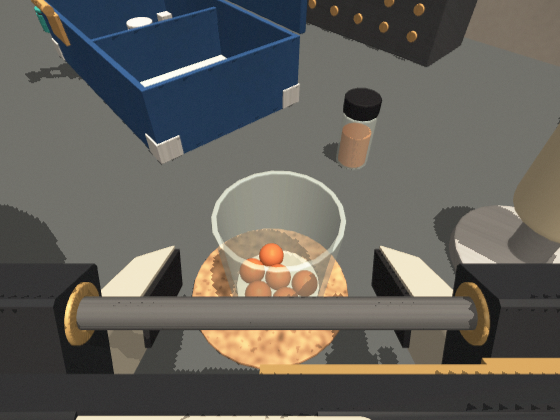

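View pics/d17.png

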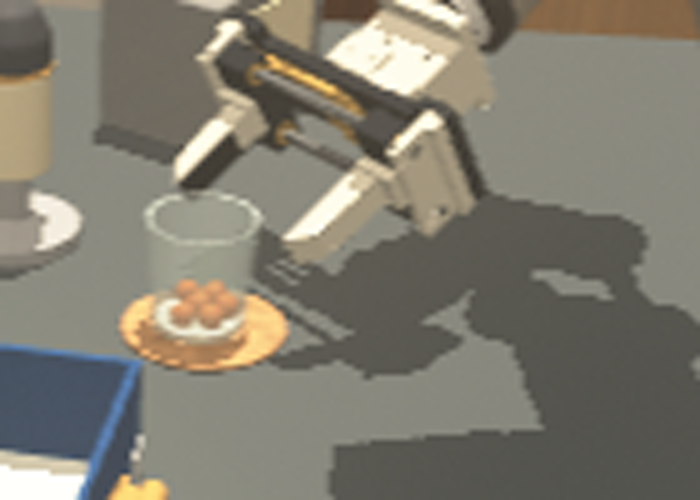

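```bash
python3 -m pendant '[[[0.02,0.02,-0.017],[0,0,0]],[[0.04,0.042,-0.034],[0,0,0]],[[0.06,0.062,-0.05],[0,0,0]],[[0.06,0.062,-0.05],[0,0,0]],[[0.06,0.062,-0.05],[0,0,0]]]' 1; python3 -m pendant '[[[0,0,0],[0,0,0]],[[0,0,0],[0,0,0]],[[0,0,0],[0,0,0]],[[0,0,0],[0,0,0]],[[0,0,0],[0,0,0]]]' -1 20
python3 - <<'E'
from h import *
import ik
st()
for n in ("wrist","side"):
    c=capture(n);cv2.imwrite(f"pics/{n}18.png",c["image"][:,:,::-1])
crop(c,280,100,420,200,"d18",5)
E
```

```text
time: 28.48
position: [0.489, -0.3254, 0.0372]
ee_rot: [1.568, 0.526, 0.785]
force: [-0.2, -1.0, 0.2]
gripper_width: 0.0915
time: 29.1
position: [0.4889, -0.3257, 0.0375]
ee_rot: [1.568, 0.526, 0.784]
force: [-0.6, -1.4, 1.2]
gripper_width: 0.0646
t 29.10 pos [ 0.4889 -0.3257  0.0375] x [ 0.612  0.611 -0.502] z [ 0.707 -0.707  0.002] F [-0.64 -1.36  1.25] w 0.0646 q [-1.184  0.921  1.58   0.951  1.367 -0.976]
```

View pics/d18.png

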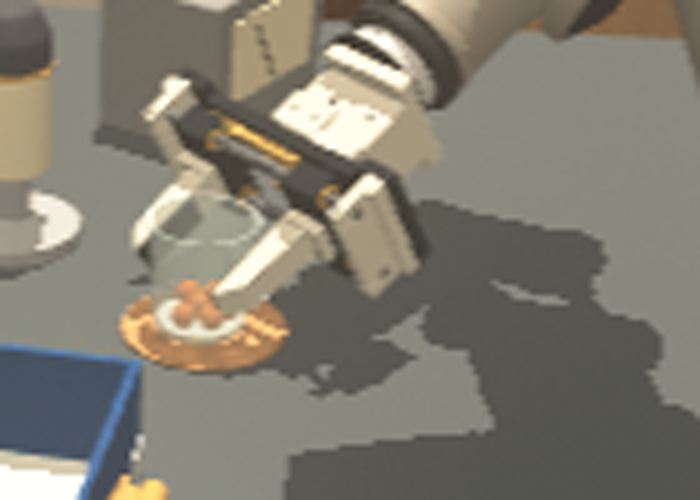

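View pics/wrist18.png

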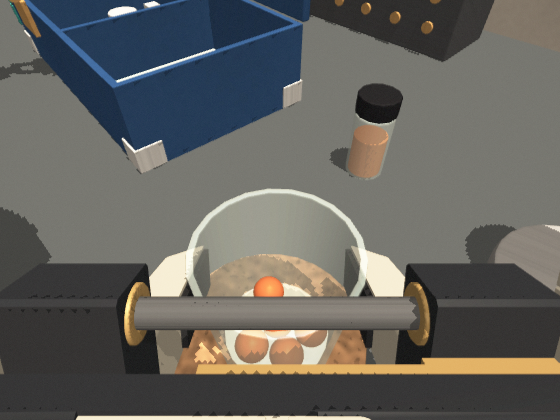

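```bash
python3 -m pendant '[[[0,0,0.01],[0,0,0]],[[0,0,0.04],[0,0,0]],[[0,0,0.09],[0,0,0]],[[0,0,0.16],[0,0,0]],[[0,0,0.23],[0,0,0]],[[0,0,0.28],[0,0,0]],[[0,0,0.3],[0,0,0]],[[0,0,0.3],[0,0,0]]]'
python3 - <<'E'
from h import *
import ik
st()
R=ik.tool(np.radians(45),np.radians(30),np.pi);d=R[:,0]
G=cw(0,-.035,.17);goal(G+.019*d,R)
for n in ("wrist","side","scene"):
    c=capture(n);cv2.imwrite(f"pics/{n}19.png",c["image"][:,:,::-1])
    if n=="side":crop(c,280,60,420,200,"d19",4)
    if n=="scene":crop(c,180,60,320,200,"s19",4)
E
```

```text
time: 30.2
position: [0.4889, -0.3253, 0.1876]
ee_rot: [1.568, 0.527, 0.785]
force: [0.1, -0.2, -2.8]
gripper_width: 0.0645
t 30.20 pos [ 0.4889 -0.3253  0.1876] x [ 0.612  0.611 -0.503] z [ 0.708 -0.707  0.003] F [ 0.15 -0.21 -2.77] w 0.0645 q [-1.184  0.683  1.543  0.924  1.53  -0.753]
shift [0.2141, 0.5155, -0.0542]
turn [0.0026, -0.0002, -0.0005] n 0.022595643875580496
```

View pics/d19.png

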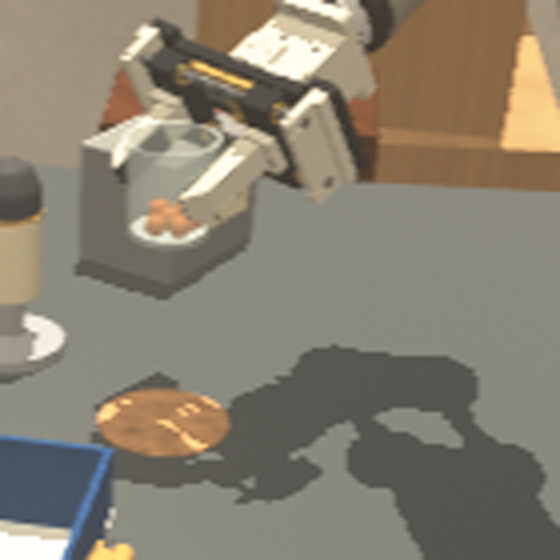

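View pics/s19.png

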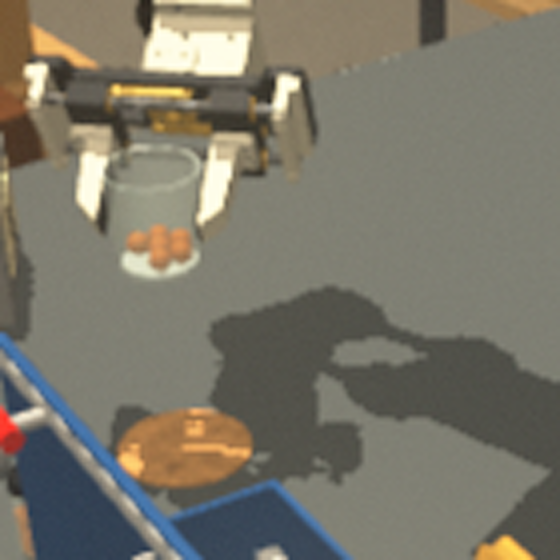

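```bash
python3 -m pendant '[[[0.01,0.02,0],[0,0,0]],[[0.03,0.06,0],[0,0,0]],[[0.06,0.13,0],[0,0,0]],[[0.09,0.21,0],[0,0,0]],[[0.12,0.29,-0.01],[0,0,0]],[[0.15,0.36,-0.02],[0,0,0]],[[0.175,0.42,-0.03],[0,0,0]],[[0.195,0.47,-0.04],[0,0,0]],[[0.207,0.5,-0.05],[0,0,0]],[[0.212,0.512,-0.054],[0,0,0]],[[0.214,0.516,-0.054],[0,0,0]],[[0.214,0.516,-0.054],[0,0,0]]]'
python3 - <<'E'
from h import *
import ik
st()
R=ik.tool(np.radians(45),np.radians(30),np.pi);d=R[:,0]
G=cw(0,-.035,.17);
for r in (90,120,135,150,180): 
  Rr=ik.tool(np.radians(45),np.radians(30),np.pi+np.radians(r));print(r);goal(G+.019*d,Rr)
for n in ("wrist","side","scene"):
    c=capture(n);cv2.imwrite(f"pics/{n}20.png",c["image"][:,:,::-1])
    hsv=cv2.cvtColor(c["image"].copy(),cv2.COLOR_RGB2HSV)
    if n!="wrist":
        m=((hsv[...,0]<25)&(hsv[...,1]>100)&(hsv[...,2]>60)).astype(np.uint8)
        u0,v0,u1,v1=(200,150,250,185) if n=="scene" else (295,145,345,180)
        mm=m[v0:v1,u0:u1];k,l,s,ce=cv2.connectedComponentsWithStats(cv2.morphologyEx(mm,cv2.MORPH_CLOSE,np.ones((3,3))));i=1+np.argmax(s[1:,4])
        e=cv2.fitEllipse(cv2.convexHull(max(cv2.findContours((l==i).astype(np.uint8),0,2)[0],key=len)))
        print(n,e,s[i],onz(c,e[0][0]+u0,e[0][1]+v0,.004))
    if n=="side":crop(c,200,40,380,260,"d20",3)
E
```

```text
time: 31.85
position: [0.596, -0.068, 0.1603]
ee_rot: [1.568, 0.526, 0.784]
force: [-1.1, 0.2, -0.6]
gripper_width: 0.0645
t 31.85 pos [ 0.596  -0.068   0.1603] x [ 0.612  0.611 -0.502] z [ 0.707 -0.707  0.002] F [-1.11  0.18 -0.57] w 0.0645 q [-0.739  0.576  1.901  1.26   1.136 -0.827]
90
shift [-0.0002, 0.001, 0.0004]
turn [0.6143, 0.6116, -0.5011] n 8.421501421469417
120
shift [-0.0002, 0.001, 0.0004]
turn [0.8182, 0.8155, -0.6682] n 11.225235296665996
135
shift [-0.0002, 0.001, 0.0004]
turn [0.9201, 0.9175, -0.7518] n 12.62710273981576
150
shift [-0.0002, 0.001, 0.0004]
turn [1.022, 1.0196, -0.8354] n 14.028970359957105
180
shift [-0.0002, 0.001, 0.0004]
turn [-1.2241, -1.2222, 1.0015] n 16.812153955382186
side ((25.37200164794922, 20.189922332763672), (16.80631446838379, 33.011409759521484), 91.85417938232422) [  9  12  34  17 430] [ 0.47395709 -0.32656449  0.004     ]
scene ((31.932741165161133, 18.316177368164062), (9.985431671142578, 19.13431739807129), 101.8642578125) [ 25  13  17  11 142] [ 0.45284415 -0.33314704  0.004     ]
```

View pics/d20.png

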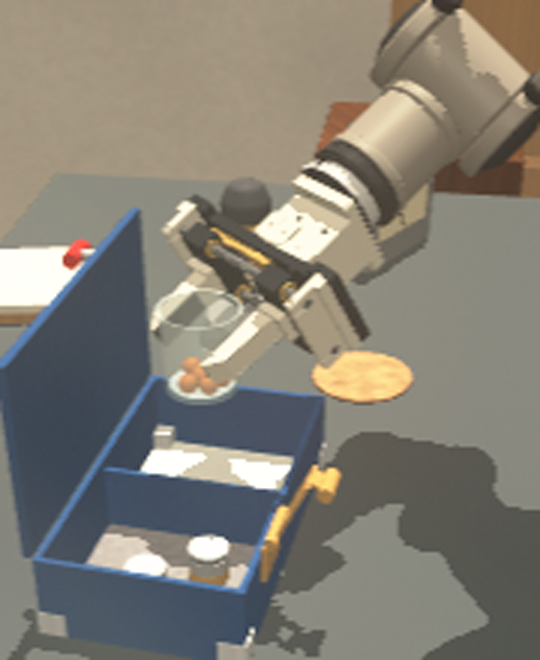

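View pics/wrist20.png

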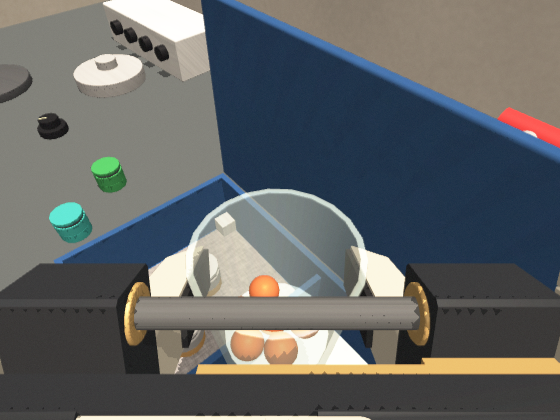

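```bash
python3 -m pendant '[[[0,0,0],[0.05,0.05,-0.04]],[[0,0,0],[0.11,0.11,-0.09]],[[0,0,0],[0.17,0.17,-0.139]],[[0,0,0],[0.23,0.23,-0.188]],[[0,0,0],[0.29,0.29,-0.237]],[[0,0,0],[0.35,0.35,-0.286]],[[0,0,0],[0.4,0.4,-0.327]],[[0,0,0],[0.45,0.45,-0.368]],[[0,0,0],[0.5,0.5,-0.409]],[[0,0,0],[0.53,0.53,-0.433]],[[0,0,0],[0.55,0.55,-0.449]],[[0,0,0],[0.55,0.55,-0.449]]]'
python3 - <<'E'
from h import *
st()
for n in ("side","scene"):
    c=capture(n)
    if n=="side":crop(c,200,40,380,260,"d21",3)
    if n=="scene":crop(c,150,80,350,280,"s21",3)
E
```

```text
time: 33.5
position: [0.5959, -0.0679, 0.1603]
ee_rot: [2.98, 0.524, 0.787]
force: [-0.9, 0.5, -1.9]
gripper_width: 0.0645
t 33.50 pos [ 0.5959 -0.0679  0.1603] x [ 0.611  0.613 -0.501] z [-0.235 -0.463 -0.854] F [-0.95  0.47 -1.9 ] w 0.0645 q [-0.74   0.578  1.899  1.259  1.14   0.584]
```

View pics/d21.png

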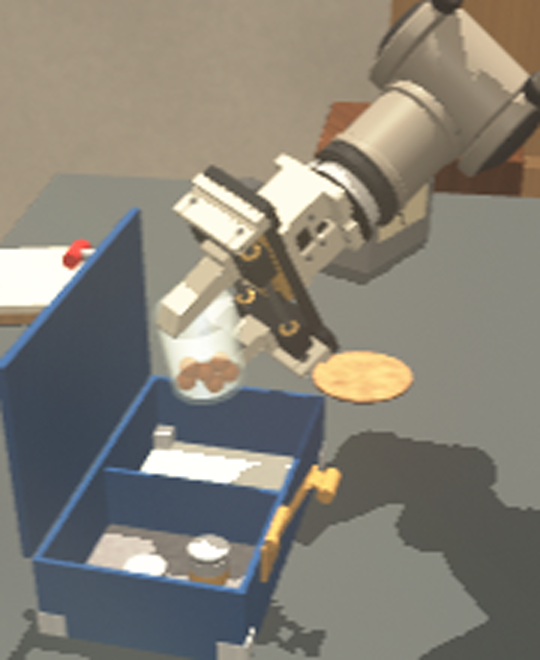

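View pics/s21.png

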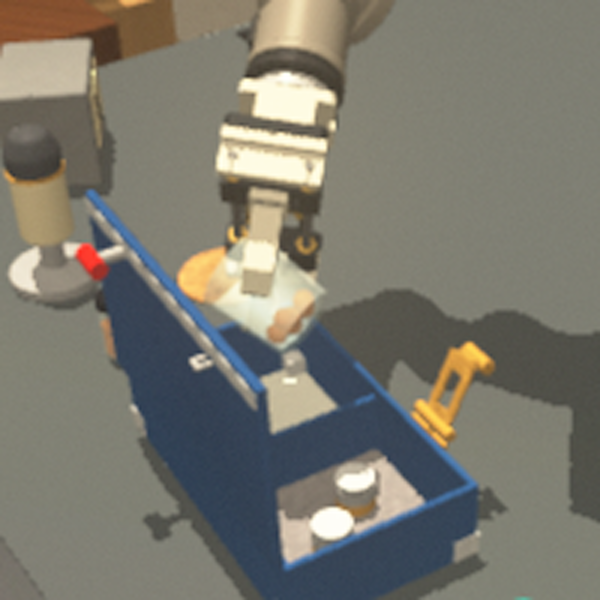

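```bash
python3 -m pendant '[[[0,0,0],[0.03,0.03,-0.025]],[[0,0,0],[0.06,0.06,-0.049]],[[0,0,0],[0.08,0.08,-0.065]],[[0,0,0],[0.1,0.1,-0.082]],[[0,0,0],[0.12,0.12,-0.098]],[[0,0,0],[0.14,0.14,-0.114]],[[0,0,0],[0.16,0.16,-0.131]],[[0,0,0],[0.18,0.18,-0.147]],[[0,0,0],[0.2,0.2,-0.163]],[[0,0,0],[0.22,0.22,-0.18]],[[0,0,0],[0.24,0.24,-0.196]],[[0,0,0],[0.24,0.24,-0.196]]]'
python3 - <<'E'
from h import *
st()
for n in ("side","scene"):
    c=capture(n)
    if n=="side":crop(c,200,40,380,260,"d22",3)
    if n=="scene":crop(c,150,80,350,280,"s22",3)
E
```

```text
time: 35.1
position: [0.5959, -0.0675, 0.1602]
ee_rot: [-2.688, 0.523, 0.788]
force: [0.6, 0.3, -2.1]
gripper_width: 0.0648
t 35.10 pos [ 0.5959 -0.0675  0.1602] x [ 0.611  0.614 -0.499] z [-0.627 -0.009 -0.779] F [ 0.62  0.29 -2.15] w 0.0648 q [-0.739  0.578  1.9    1.26   1.141  1.197]
```

View pics/d22.png

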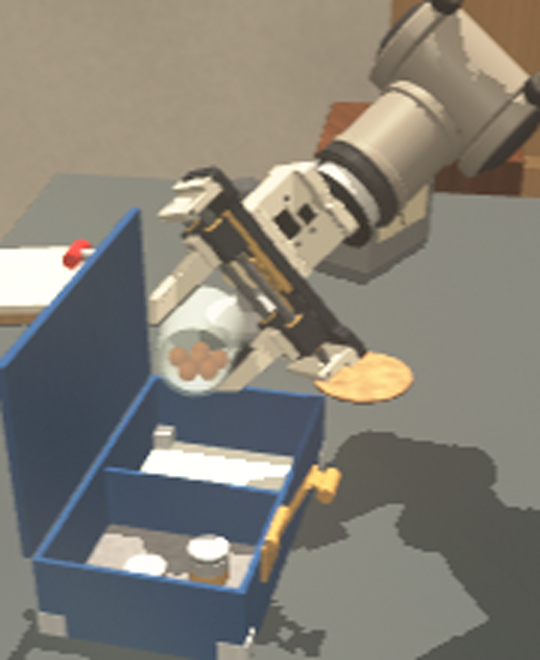

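View pics/s22.png

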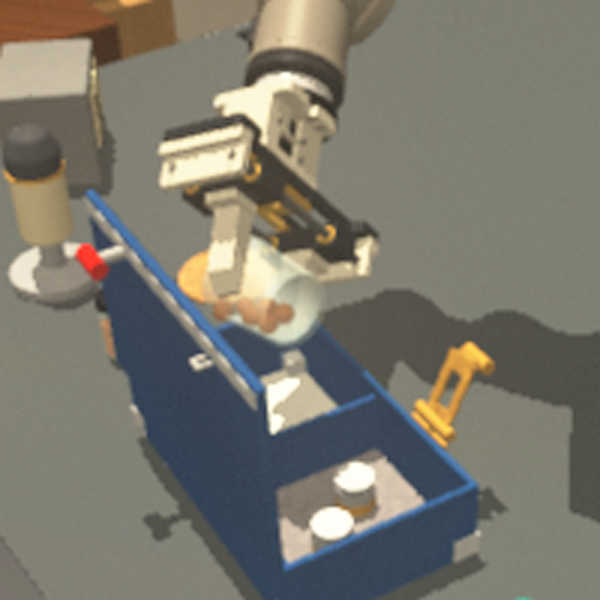

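```bash
python3 -m pendant '[[[0,0,0],[0.02,0.02,-0.016]],[[0,0,0],[0.04,0.04,-0.033]],[[0,0,0],[0.06,0.06,-0.049]],[[0,0,0],[0.08,0.08,-0.065]],[[0,0,0],[0.1,0.1,-0.082]],[[0,0,0],[0.12,0.12,-0.098]],[[0,0,0],[0.14,0.14,-0.114]],[[0,0,0],[0.17,0.17,-0.139]],[[0,0,0],[0.2,0.2,-0.163]],[[0,0,0],[0.24,0.24,-0.196]],[[0,0,0],[0.28,0.28,-0.229]],[[0,0,0],[0.28,0.28,-0.229]]]'
python3 - <<'E'
from h import *
st()
for n in ("side","scene"):
    c=capture(n)
    if n=="side":crop(c,200,40,380,260,"d23",3)
    if n=="scene":crop(c,150,80,350,280,"s23",3)
E
```

```text
time: 36.7
position: [0.596, -0.0674, 0.1604]
ee_rot: [-1.971, 0.522, 0.786]
force: [-1.1, 0.1, -1.1]
gripper_width: 0.0648
t 36.70 pos [ 0.596  -0.0674  0.1604] x [ 0.613  0.614 -0.498] z [-0.789  0.514 -0.338] F [-1.13  0.07 -1.11] w 0.0648 q [-0.74   0.578  1.901  1.263  1.141  1.913]
```

View pics/d23.png

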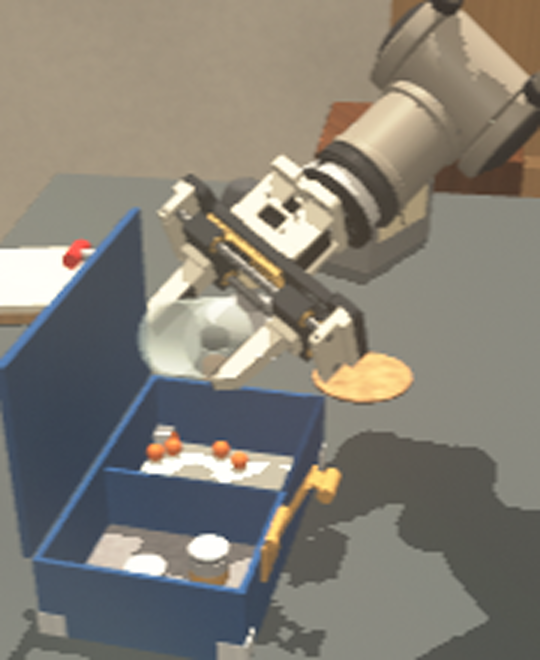

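View pics/s23.png

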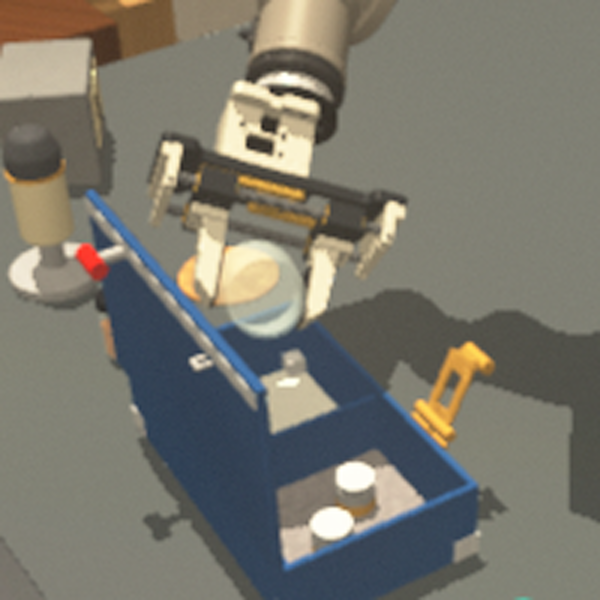

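```bash
python3 -m pendant '[[[0,0,0],[0.05,0.05,-0.041]],[[0,0,0],[0.1,0.1,-0.082]],[[0,0,0],[0.12,0.12,-0.098]],[[0,0,0],[0.12,0.12,-0.098]],[[0,0,0],[0.12,0.12,-0.098]]]'
python3 - <<'E'
from h import *
st()
for n in ("side","scene","wrist"):
    c=capture(n)
    if n=="side":crop(c,210,120,340,220,"d24",6)
    if n=="scene":crop(c,180,130,330,230,"s24",5)
    if n=="wrist": cv2.imwrite("pics/wrist24.png",c["image"][:,:,::-1])
E
```

```text
time: 37.42
position: [0.5959, -0.0674, 0.1603]
ee_rot: [-1.663, 0.522, 0.786]
force: [0.1, -0.5, -1.2]
gripper_width: 0.0647
t 37.42 pos [ 0.5959 -0.0674  0.1603] x [ 0.613  0.613 -0.498] z [-0.737  0.671 -0.08 ] F [ 0.08 -0.53 -1.19] w 0.0647 q [-0.74   0.578  1.902  1.264  1.14   2.219]
```

View pics/d24.png

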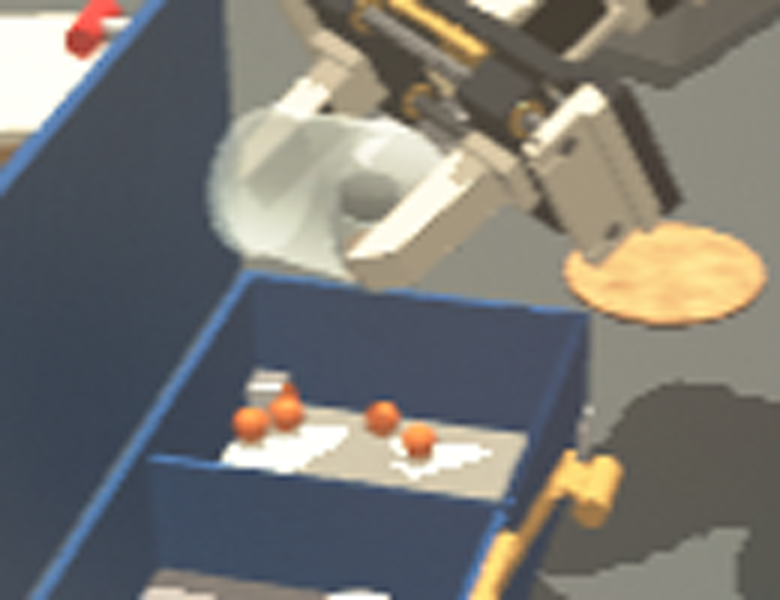

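View pics/wrist24.png

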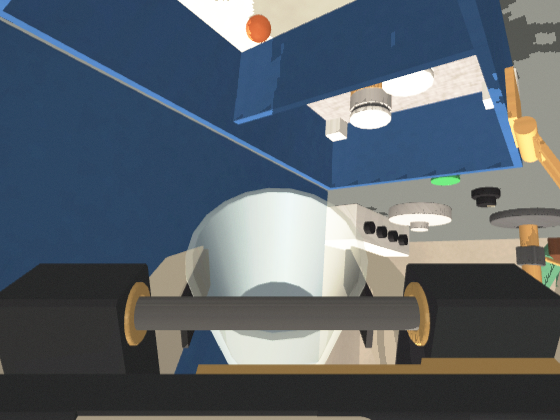

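```bash
python3 -m pendant '[[[0,0,0],[-0.08,-0.08,0.065]],[[0,0,0.02],[-0.56,-0.56,0.458]],[[0,0,0.05],[-0.56,-0.56,0.458]],[[0,0,0.05],[-0.56,-0.56,0.458]],[[0,0,0.05],[-0.56,-0.56,0.458]],[[0,0,0.05],[-0.56,-0.56,0.458]],[[0,0,0.05],[-0.56,-0.56,0.458]],[[0,0,0.05],[-0.56,-0.56,0.458]],[[0,0,0.05],[-0.56,-0.56,0.458]]]'
python3 - <<'E'
from h import *
import ik
st()
R=ik.tool(np.radians(45),np.radians(30),np.pi);d=R[:,0];goal(np.array([.475,-.329,.197])+.019*d,R)
E
```

```text
time: 38.7
position: [0.5959, -0.0673, 0.1853]
ee_rot: [-3.096, 0.524, 0.789]
force: [0.2, 0.3, -2.3]
gripper_width: 0.0643
t 38.70 pos [ 0.5959 -0.0673  0.1853] x [ 0.61   0.614 -0.5  ] z [-0.384 -0.323 -0.865] F [ 0.2   0.32 -2.29] w 0.0643 q [-0.739  0.532  1.884  1.233  1.16   0.854]
shift [-0.2185, -0.5001, 0.0045]
turn [-0.6286, -0.631, 0.5129] n 8.644939874930104
```

```bash
python3 -m pendant '[[[-0.02,-0.05,0.01],[-0.629,-0.631,0.513]],[[-0.06,-0.14,0.01],[-0.629,-0.631,0.513]],[[-0.1,-0.22,0.01],[-0.629,-0.631,0.513]],[[-0.14,-0.31,0.01],[-0.629,-0.631,0.513]],[[-0.18,-0.4,0.01],[-0.629,-0.631,0.513]],[[-0.218,-0.5,0.01],[-0.629,-0.631,0.513]],[[-0.218,-0.5,0.01],[-0.629,-0.631,0.513]],[[-0.218,-0.5,0.01],[-0.629,-0.631,0.513]],[[-0.218,-0.5,0.01],[-0.629,-0.631,0.513]],[[-0.218,-0.5,0.01],[-0.629,-0.631,0.513]],[[-0.218,-0.5,0.01],[-0.629,-0.631,0.513]]]'
python3 - <<'E'
from h import *
import ik
st()
for n in ("side","scene","wrist"):
    c=capture(n);cv2.imwrite(f"pics/{n}25.png",c["image"][:,:,::-1])
    if n=="side":crop(c,280,60,420,200,"d25",4)
    if n=="scene":crop(c,180,60,320,200,"s25",4)
    hsv=cv2.cvtColor(c["image"].copy(),cv2.COLOR_RGB2HSV)
    if n!="wrist":
        m=((hsv[...,0]<25)&(hsv[...,1]>80)&(hsv[...,2]>50)).astype(np.uint8)
        u0,v0,u1,v1=(200,150,255,190) if n=="scene" else (295,145,345,180)
        mm=m[v0:v1,u0:u1];k,l,s,ce=cv2.connectedComponentsWithStats(cv2.morphologyEx(mm,cv2.MORPH_CLOSE,np.ones((3,3))));i=1+np.argmax(s[1:,4])
        e=cv2.fitEllipse(cv2.convexHull(max(cv2.findContours((l==i).astype(np.uint8),0,2)[0],key=len)))
        print(n,e,s[i],onz(c,e[0][0]+u0,e[0][1]+v0,.004))
E
```

```text
time: 40.08
position: [0.4869, -0.3173, 0.1902]
ee_rot: [1.573, 0.524, 0.785]
force: [-0.8, 0.9, -0.4]
gripper_width: 0.0642
t 40.08 pos [ 0.4869 -0.3173  0.1902] x [ 0.613  0.612 -0.5  ] z [ 0.706 -0.708 -0.002] F [-0.79  0.88 -0.35] w 0.0642 q [-1.182  0.67   1.565  0.927  1.526 -0.754]
side ((25.32947540283203, 20.217390060424805), (16.95121192932129, 33.11832046508789), 91.9915771484375) [  9  12  34  17 453] [ 0.4740681  -0.32638009  0.004     ]
scene ((25.904834747314453, 21.591411590576172), (20.033571243286133, 34.04060363769531), 85.20026397705078) [  9  12  34  20 544] [ 0.47618106 -0.32917473  0.004     ]
```

View pics/d25.png

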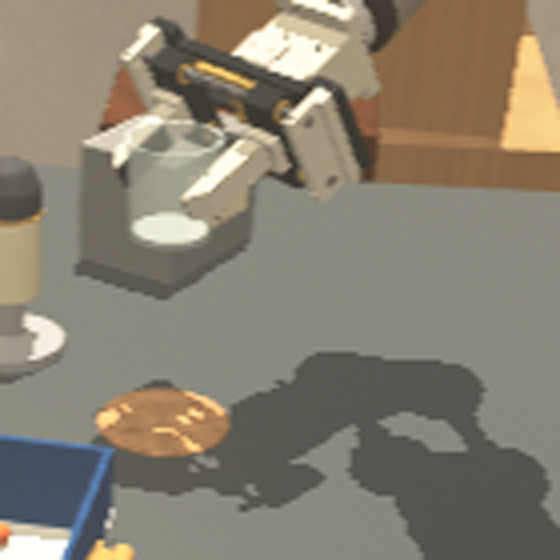

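View pics/wrist25.png

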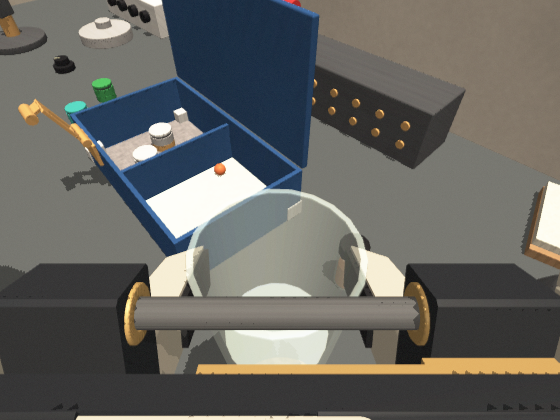

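View pics/s25.png

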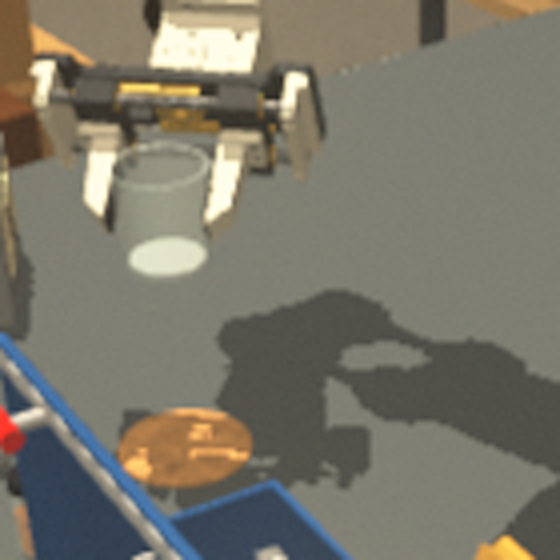

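Run:
```python
from h import *
s=capture("scene");d=capture("side")
print(tri(s,(221.6,123.9),d,(322.1,116.6)),onz(s,221.6,123.9,.158),onz(d,322.1,116.6,.158))
# rims
print(onz(s,180+162/4-.4,60+164/4-.4,.2267),onz(d,280+177/4-.4,60+139/4-.4,.2267))
g=get_obs()['position']-np.array([.4889,-.3257,.0375]);print("expected cup xy",np.array([.4787,-.3355,.004])+g)
```

```text
(array([ 0.47567251, -0.32535857,  0.16044995]), np.float64(0.00012031176214191496)) [ 0.47339507 -0.32964348  0.158     ] [ 0.47607748 -0.33091045  0.158     ]
[ 0.47271225 -0.32553576  0.2267    ] [ 0.47347377 -0.31988839  0.2267    ]
expected cup xy [ 0.47674877 -0.32712588  0.15676003]
```

```bash
python3 -m pendant '[[[-0.003,-0.001,-0.1],[0,0,0]],[[-0.003,-0.001,-0.2],[0,0,0]],[[-0.003,-0.001,-0.26],[0,0,0]],[[-0.003,-0.001,-0.29],[0,0,0]],[[-0.003,-0.001,-0.301],[0,0,0]],[[-0.003,-0.001,-0.302],[0,0,0]],[[-0.003,-0.001,-0.302],[0,0,0]]]'
python3 - <<'E'
from h import *
st()
for n in ("side","scene"):
    c=capture(n)
    if n=="side":crop(c,290,125,350,185,"d26",9)
    if n=="scene":crop(c,195,130,255,190,"s26",9)
E
```

```text
time: 41.2
position: [0.4857, -0.3183, 0.0403]
ee_rot: [1.567, 0.524, 0.784]
force: [0.4, 0.5, -0.9]
gripper_width: 0.0648
t 41.20 pos [ 0.4857 -0.3183  0.0403] x [ 0.613  0.611 -0.501] z [ 0.707 -0.707  0.003] F [ 0.4   0.46 -0.87] w 0.0648 q [-1.185  0.909  1.606  0.954  1.361 -0.988]
```

View pics/d26.png

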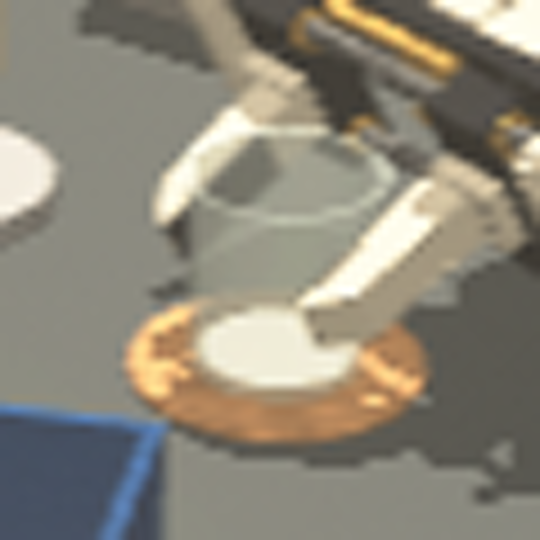

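View pics/s26.png

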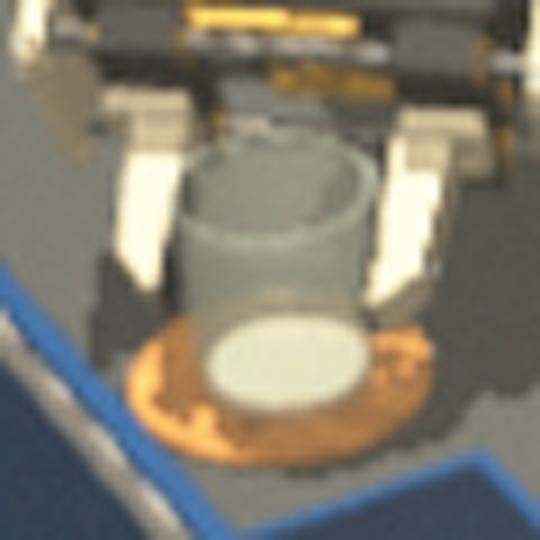

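```bash
python3 -m pendant '[[[0,0,-0.003],[0,0,0]],[[0,0,-0.006],[0,0,0]],[[0,0,-0.006],[0,0,0]],[[0,0,-0.006],[0,0,0]]]'
python3 - <<'E'
from h import *
st()
E
```

```text
time: 41.8
position: [0.4856, -0.318, 0.0374]
ee_rot: [1.568, 0.522, 0.784]
force: [-1.8, -0.5, 5.5]
gripper_width: 0.0647
t 41.80 pos [ 0.4856 -0.318   0.0374] x [ 0.614  0.612 -0.499] z [ 0.707 -0.707  0.002] F [-1.79 -0.52  5.48] w 0.0647 q [-1.185  0.915  1.605  0.956  1.36  -0.992]
```

Contact (5.5 N). Release and back out along the tool.

```bash
python3 -m pendant '[[[0,0,0],[0,0,0]],[[0,0,0],[0,0,0]],[[0,0,0],[0,0,0]],[[0,0,0],[0,0,0]],[[-0.02,-0.02,0.017],[0,0,0]],[[-0.06,-0.06,0.05],[0,0,0]],[[-0.12,-0.12,0.1],[0,0,0]],[[-0.16,-0.16,0.2],[0,0,0]],[[-0.16,-0.16,0.35],[0,0,0]],[[-0.16,-0.16,0.4],[0,0,0]]]' 1
python3 - <<'E'
from h import *
import ik
st()
for n in ("side","scene"):
    c=capture(n);cv2.imwrite(f"pics/{n}27.png",c["image"][:,:,::-1])
    if n=="side":crop(c,290,125,350,185,"d27",9)
    if n=="scene":crop(c,195,130,255,190,"s27",9)
goal([.53,-.09,.33],down(YAW-np.pi/2))
E
```

```text
time: 43.05
position: [0.4043, -0.3992, 0.2396]
ee_rot: [1.566, 0.526, 0.782]
force: [0.5, -0.3, -0.4]
gripper_width: 0.0918
t 43.05 pos [ 0.4043 -0.3992  0.2396] x [ 0.614  0.609 -0.502] z [ 0.706 -0.708  0.004] F [ 0.48 -0.3  -0.37] w 0.0918 q [-1.354  0.665  1.402  0.835  1.739 -0.723]
shift [0.2501, 0.6192, 0.1782]
turn [-0.2292, 0.6444, -0.505] n 7.150931411720981
```

View pics/d27.png

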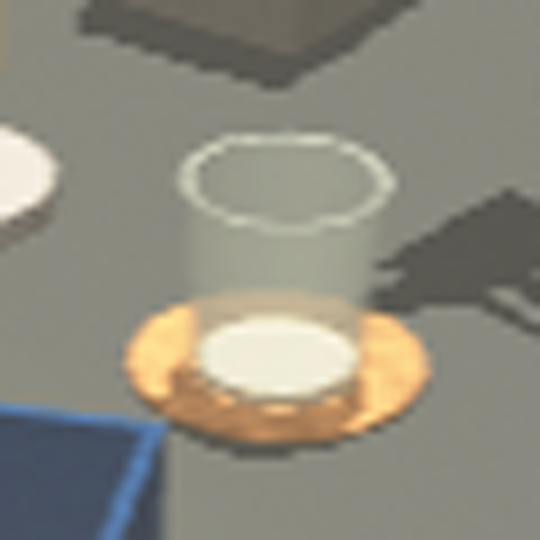

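View pics/s27.png

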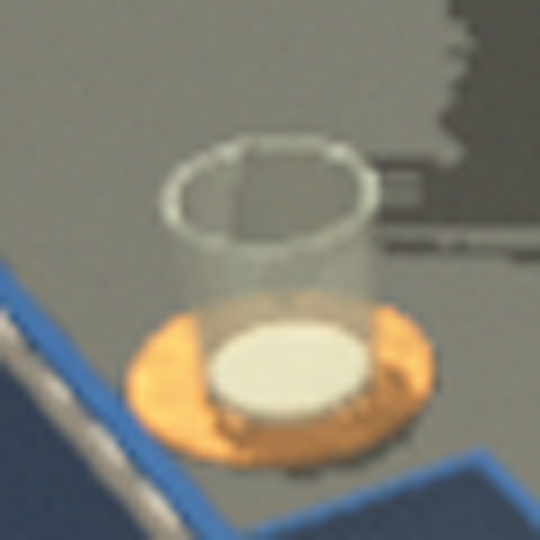

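```bash
python3 -m pendant '[[[0.02,0.02,0.15],[-0.229,0.644,-0.505]],[[0.05,0.2,0.18],[-0.229,0.644,-0.505]],[[0.05,0.2,0.18],[-0.229,0.644,-0.505]],[[0.05,0.2,0.18],[-0.229,0.644,-0.505]],[[0.05,0.2,0.18],[-0.229,0.644,-0.505]],[[0.05,0.2,0.18],[-0.229,0.644,-0.505]],[[0.05,0.2,0.18],[-0.229,0.644,-0.505]],[[0.05,0.2,0.18],[-0.229,0.644,-0.505]],[[0.05,0.2,0.18],[-0.229,0.644,-0.505]]]' 0
python3 - <<'E'
from h import *
st()
c=capture("wrist");cv2.imwrite("pics/wrist28.png",c["image"][:,:,::-1])
E
```

```text
time: 44.28
position: [0.4302, -0.2979, 0.3255]
ee_rot: [2.497, 1.563, 0.836]
force: [0.2, -0.4, 0.9]
gripper_width: 0.0459
t 44.27 pos [ 0.4302 -0.2979  0.3255] x [ 0.005  0.006 -1.   ] z [-0.09  -0.996 -0.007] F [ 0.23 -0.38  0.9 ] w 0.0459 q [-0.757  0.281  1.34   0.008  1.52   0.903]
```

View pics/wrist28.png

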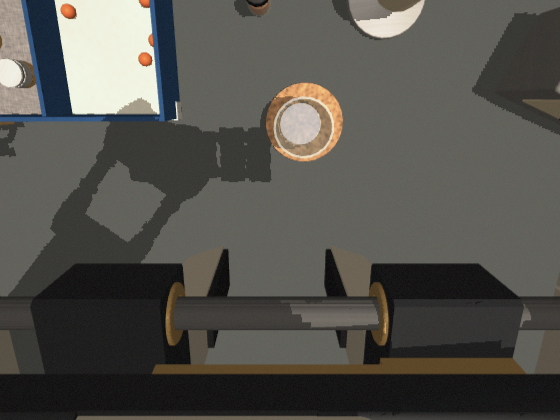

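Run:
```python
from h import *
c=capture("wrist");crop(c,255,72,355,172,"w28c",6);crop(c,50,0,200,130,"w28t",5)
```

```text
(no output)
```

View pics/w28c.png

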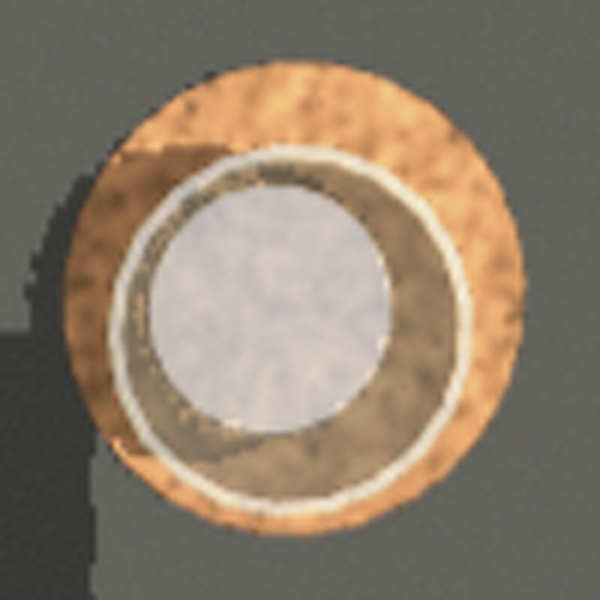

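View pics/w28t.png

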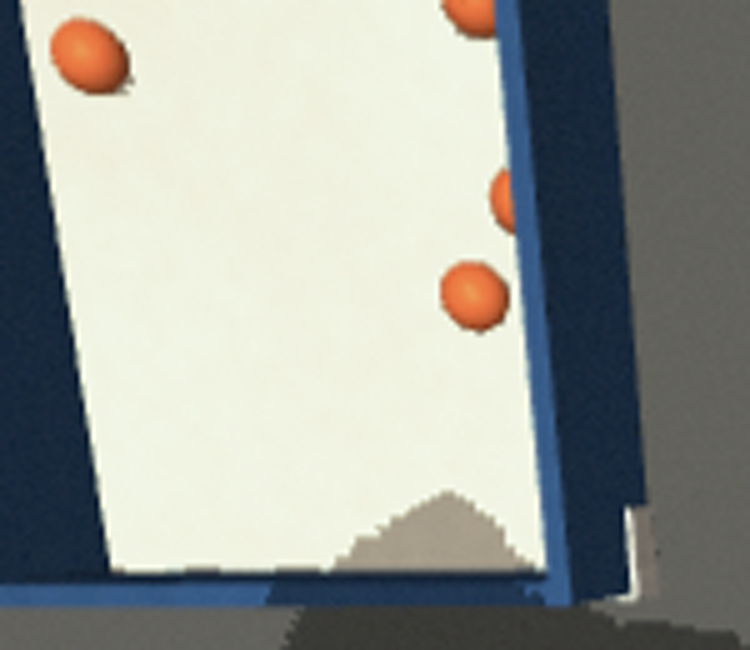

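Run:
```python
from h import *
c=capture("wrist")
f=lambda x,y:(x/6-.5+255,y/6-.5+72)
print("coaster",onz(c,*f(295,299),.004),"foot",onz(c,*f(270,308),.007),"rim",onz(c,*f(291,331),.074))
im=c["image"];hsv=cv2.cvtColor(im.copy(),cv2.COLOR_RGB2HSV)
```

```text
coaster [ 0.47527731 -0.33591695  0.004     ] foot [ 0.47409196 -0.33028836  0.007     ] rim [ 0.47419717 -0.33051545  0.074     ]
```

```bash
python3 -m pendant '[[[-0.05,-0.2,-0.1],[0.229,-0.644,0.505]],[[-0.05,-0.2,-0.17],[0.229,-0.644,0.505]],[[-0.05,-0.2,-0.17],[0.229,-0.644,0.505]],[[-0.05,-0.2,-0.17],[0.229,-0.644,0.505]],[[-0.05,-0.2,-0.17],[0.229,-0.644,0.505]],[[-0.05,-0.2,-0.17],[0.229,-0.644,0.505]],[[-0.05,-0.2,-0.17],[0.229,-0.644,0.505]],[[-0.05,-0.2,-0.17],[0.229,-0.644,0.505]],[[-0.05,-0.2,-0.17],[0.229,-0.644,0.505]]]' 1
python3 - <<'E'
from h import *
import ik
st()
R=ik.tool(np.radians(45),np.radians(30),np.pi);d=R[:,0]
p=np.array([.4856,-.318,.0378]);goal(p-.12*d,R);goal(p,R)
E
```

```text
time: 45.55
position: [0.4044, -0.399, 0.2402]
ee_rot: [1.571, 0.523, 0.782]
force: [0.1, -0.7, -0.6]
gripper_width: 0.0918
t 45.55 pos [ 0.4044 -0.399   0.2402] x [ 0.614  0.611 -0.499] z [ 0.705 -0.709  0.   ] F [ 0.13 -0.66 -0.57] w 0.0918 q [-1.354  0.666  1.401  0.837  1.742 -0.718]
shift [0.0154, 0.015, -0.2849]
turn [-0.0003, 0.0004, 0.0018] n 0.01571754221728396
shift [0.1624, 0.162, -0.4049]
turn [-0.0003, 0.0004, 0.0018] n 0.01571754221728396
```

```bash
python3 -m pendant '[[[0.015,0.015,-0.1],[0,0,0]],[[0.015,0.015,-0.2],[0,0,0]],[[0.015,0.015,-0.284],[0,0,0]],[[0.015,0.015,-0.284],[0,0,0]],[[0.05,0.05,-0.313],[0,0,0]],[[0.09,0.09,-0.346],[0,0,0]],[[0.13,0.13,-0.378],[0,0,0]],[[0.162,0.162,-0.404],[0,0,0]],[[0.162,0.162,-0.404],[0,0,0]],[[0.162,0.162,-0.404],[0,0,0]]]' 1; python3 -m pendant '[[[0,0,0],[0,0,0]],[[0,0,0],[0,0,0]],[[0,0,0],[0,0,0]],[[0,0,0],[0,0,0]],[[0,0,0.01],[0,0,0]],[[0.002,-0.011,0.012],[0,0,0]],[[0.002,-0.011,0.006],[0,0,0]],[[0.002,-0.011,0],[0,0,0]],[[0.002,-0.011,0],[0,0,0]]]' -1 20
python3 - <<'E'
from h import *
st()
E
```

```text
time: 46.8
position: [0.4865, -0.3179, 0.0402]
ee_rot: [1.567, 0.524, 0.783]
force: [-0.1, -0.2, 0.2]
gripper_width: 0.0917
time: 47.92
position: [0.4874, -0.3224, 0.0394]
ee_rot: [1.57, 0.523, 0.785]
force: [-1.1, -1.3, 3.0]
gripper_width: 0.065
t 47.92 pos [ 0.4874 -0.3224  0.0394] x [ 0.613  0.612 -0.499] z [ 0.707 -0.707  0.001] F [-1.09 -1.3   3.01] w 0.0650 q [-1.185  0.916  1.591  0.953  1.367 -0.98 ]
```

```bash
python3 -m pendant '[[[0,0,0],[0,0,0]],[[0,0,0],[0,0,0]],[[0,0,0],[0,0,0]],[[0,0,0],[0,0,0]],[[-0.02,-0.02,0.017],[0,0,0]],[[-0.06,-0.06,0.05],[0,0,0]],[[-0.12,-0.12,0.1],[0,0,0]],[[-0.16,-0.16,0.2],[0,0,0]],[[-0.16,-0.16,0.35],[0,0,0]],[[-0.16,-0.16,0.4],[0,0,0]]]' 1;python3 -m pendant '[[[0.02,0.02,0.15],[-0.229,0.644,-0.505]],[[0.05,0.2,0.18],[-0.229,0.644,-0.505]],[[0.12,0.35,0.18],[-0.229,0.644,-0.505]],[[0.12,0.35,0.18],[-0.229,0.644,-0.505]],[[0.12,0.35,0.18],[-0.229,0.644,-0.505]],[[0.12,0.35,0.18],[-0.229,0.644,-0.505]],[[0.12,0.35,0.18],[-0.229,0.644,-0.505]],[[0.12,0.35,0.18],[-0.229,0.644,-0.505]],[[0.12,0.35,0.18],[-0.229,0.644,-0.505]]]' 0
python3 - <<'E'
from h import *
st()
c=capture("wrist");cv2.imwrite("pics/wrist29.png",c["image"][:,:,::-1])
E
```

```text
time: 49.18
position: [0.4063, -0.4037, 0.2427]
ee_rot: [1.566, 0.526, 0.782]
force: [0.6, 0.0, 0.0]
gripper_width: 0.0917
time: 50.3
position: [0.4675, -0.2273, 0.3295]
ee_rot: [2.322, 1.564, 0.659]
force: [0.6, 0.1, -0.2]
gripper_width: 0.0456
t 50.30 pos [ 0.4675 -0.2273  0.3295] x [ 0.005  0.004 -1.   ] z [-0.092 -0.996 -0.004] F [ 0.64  0.15 -0.22] w 0.0456 q [-0.604  0.272  1.342  0.006  1.525  1.058]
```

View pics/wrist29.png

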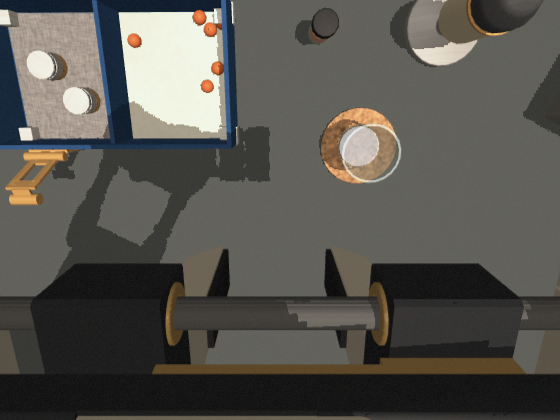

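```bash
python3 - <<'E'
from h import *
c=capture("wrist");crop(c,310,95,410,195,"w29c",6)
goal([.699,-.124,.2998],JD)
E
python3 -m pendant '[[[0.2,0.1,-0.02],[0,0,0]],[[0.463,0.207,-0.02],[0,0,0]],[[0.463,0.207,-0.02],[0,0,0]],[[0.463,0.207,-0.02],[0,0,0]],[[0.463,0.207,-0.02],[0,0,0]],[[0.463,0.207,-0.02],[0,0,0]],[[0.463,0.207,-0.02],[0,0,0]]]' 0
python3 - <<'E'
from h import *
st()
goal([.699,-.124,.2000],JD)
c=capture("wrist");cv2.imwrite("pics/wrist30.png",c["image"][:,:,::-1])
E
```

```text
shift [0.4641, 0.2075, -0.0593]
turn [-0.0027, 0.0037, 0.0043] n 0.05265008153266132
time: 51.28
position: [0.6978, -0.1253, 0.321]
ee_rot: [2.139, 1.563, 0.474]
force: [-0.4, -0.1, -0.1]
gripper_width: 0.0459
t 51.27 pos [ 0.6978 -0.1253  0.321 ] x [ 0.007  0.004 -1.   ] z [-0.094 -0.996 -0.004] F [-0.42 -0.12 -0.08] w 0.0459 q [-0.288  0.687  0.696  0.005  1.752  1.378]
shift [0.0025, 0.0026, -0.2419]
turn [-0.0023, 0.0044, 0.0052] n 0.060231028584571494
```

View pics/w29c.png

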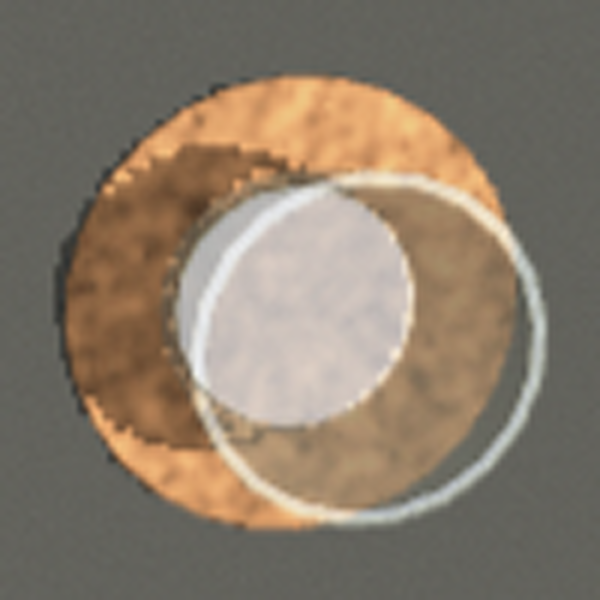

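View pics/wrist30.png

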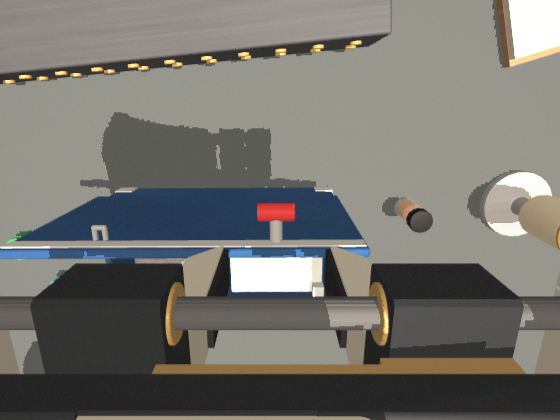

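```bash
python3 -m pendant '[[[0.003,0.003,-0.08],[0,0,0.005]],[[0.003,0.003,-0.15],[0,0,0.005]],[[0.003,0.003,-0.18],[0,0,0.005]],[[0.003,0.003,-0.18],[0,0,0.005]]]' 0
python3 - <<'E'
from h import *
st()
goal([.699,-.124,.2000],JD)
c=capture("wrist");crop(c,180,190,380,360,"w31",4)
c=capture("scene");crop(c,150,80,350,280,"s31",3)
E
```

```text
time: 51.82
position: [0.6999, -0.1228, 0.2297]
ee_rot: [2.377, 1.564, 0.721]
force: [0.1, -0.6, 1.0]
gripper_width: 0.0458
t 51.83 pos [ 0.6999 -0.1228  0.2297] x [ 0.005  0.004 -1.   ] z [-0.085 -0.996 -0.005] F [ 0.06 -0.57  0.96] w 0.0458 q [-0.284  0.704  0.905  0.005  1.529  1.372]
shift [-0.0018, -0.0024, -0.0593]
turn [-0.0027, 0.0031, -0.0005] n 0.03504866056238939
```

View pics/w31.png

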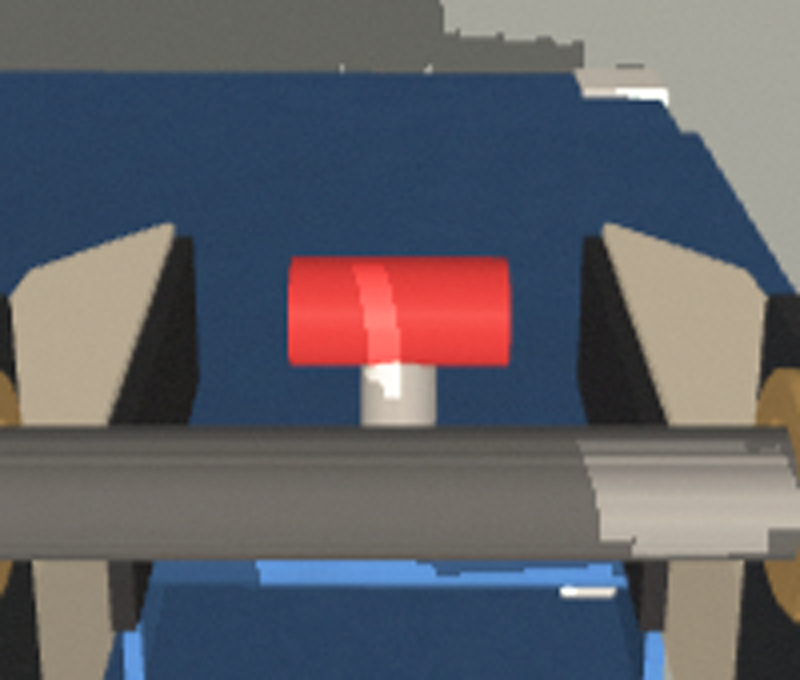

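View pics/s31.png

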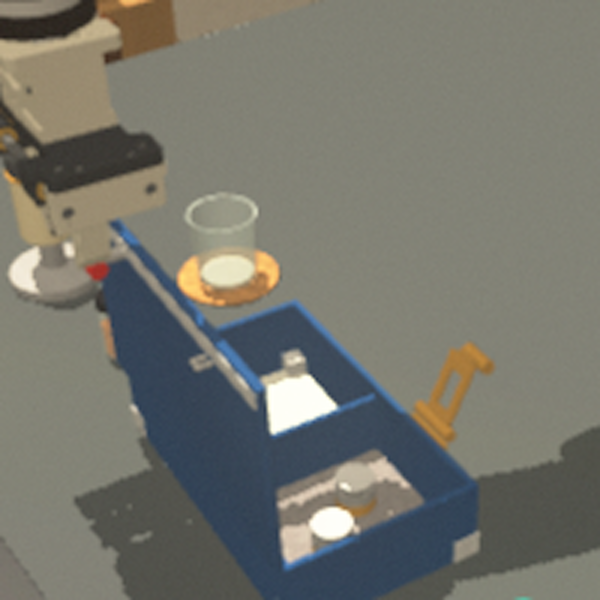

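```bash
python3 -m pendant '[[[-0.002,-0.003,-0.03],[0,0,0]],[[-0.002,-0.003,-0.058],[0,0,0]],[[-0.002,-0.003,-0.059],[0,0,0]],[[-0.002,-0.003,-0.059],[0,0,0]]]' 0;  python3 -m pendant '[[[0,0,0],[0,0,0]],[[0,0,0],[0,0,0]],[[0,0,0],[0,0,0]],[[0,0,0],[0,0,0]]]' -1 25; python3 -m pendant '[[[-0.029,0.002,0.006],[0,0,0]],[[-0.058,0.005,0.009],[0,0,0]],[[-0.088,0.007,0.009],[0,0,0]],[[-0.117,0.01,0.005],[0,0,0]],[[-0.146,0.012,-0.001],[0,0,0]],[[-0.175,0.015,-0.009],[0,0,0]],[[-0.202,0.017,-0.021],[0,0,0]],[[-0.228,0.02,-0.035],[0,0,0]],[[-0.228,0.02,-0.035],[0,0,0]]]'
python3 - <<'E'
from h import *
st()
p=cw(-.065,-.07,.086)
for a in (.8,.6,.4,.2,0):
    r=np.hypot(.145,.032);t=np.arctan2(.032,.145)+a
    q=cw(.08-r*np.cos(t),-.07,.086+r*np.sin(t)-.032);print(a);goal(q)
c=capture("side");crop(c,200,90,360,260,"d32",4)
E
```

```text
time: 52.42
position: [0.6995, -0.1238, 0.1996]
ee_rot: [2.348, 1.564, 0.693]
force: [-0.4, 0.1, 0.0]
gripper_width: 0.0459
time: 52.92
position: [0.6996, -0.1241, 0.2001]
ee_rot: [2.216, 1.564, 0.561]
force: [0.6, -0.9, 1.5]
gripper_width: 0.0275
time: 54.05
position: [0.5848, -0.114, 0.1816]
ee_rot: [2.475, 1.565, 0.82]
force: [1.4, -2.1, -6.1]
gripper_width: 0.028
t 54.05 pos [ 0.5848 -0.114   0.1816] x [ 0.004  0.004 -1.   ] z [-0.085 -0.996 -0.005] F [ 1.41 -2.13 -6.05] w 0.0280 q [-0.324  0.506  1.392  0.006  1.241  1.33 ]
0.8
shift [-0.0031, -0.0005, -0.0026]
0.6
shift [-0.05, 0.0035, -0.0387]
0.4
shift [-0.0888, 0.0069, -0.0833]
0.2
shift [-0.118, 0.0094, -0.1349]
0
shift [-0.1365, 0.011, -0.1912]
```

View pics/d32.png

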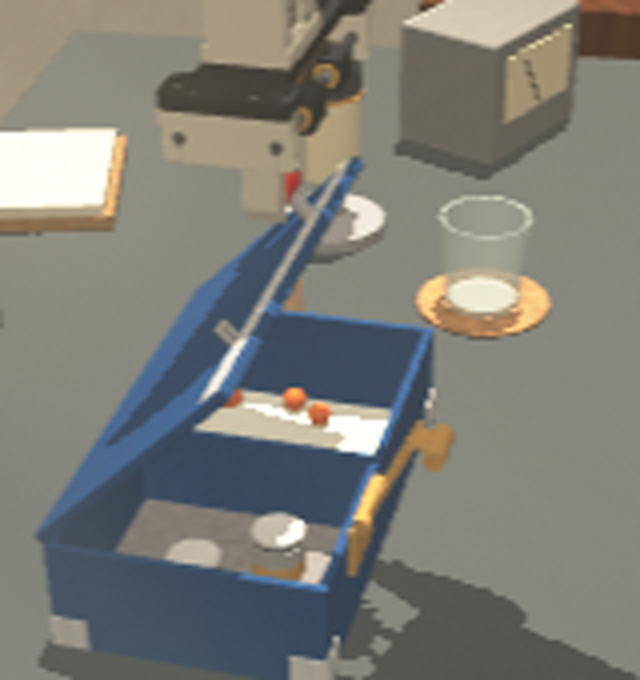

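```bash
python3 -m pendant '[[[-0.027,0.001,-0.018],[0,0,0]],[[-0.05,0.003,-0.037],[0,0,0]],[[-0.07,0.005,-0.058],[0,0,0]],[[-0.088,0.007,-0.082],[0,0,0]],[[-0.104,0.008,-0.107],[0,0,0]],[[-0.117,0.009,-0.134],[0,0,0]],[[-0.127,0.01,-0.161],[0,0,0]],[[-0.132,0.011,-0.177],[0,0,0]],[[-0.134,0.011,-0.186],[0,0,0]],[[-0.135,0.011,-0.19],[0,0,0]],[[-0.135,0.011,-0.19],[0,0,0]]]'
python3 - <<'E'
from h import *
st()
c=capture("side");crop(c,200,110,360,260,"d33",4)
E
```

```text
time: 55.48
position: [0.5189, -0.1083, 0.0887]
ee_rot: [2.136, 1.562, 0.481]
force: [0.0, 1.8, 9.4]
gripper_width: 0.0277
t 55.48 pos [ 0.5189 -0.1083  0.0887] x [ 0.008  0.004 -1.   ] z [-0.084 -0.996 -0.005] F [0.01 1.79 9.43] w 0.0277 q [-0.354  0.499  1.699  0.008  0.938  1.296]
```

View pics/d33.png

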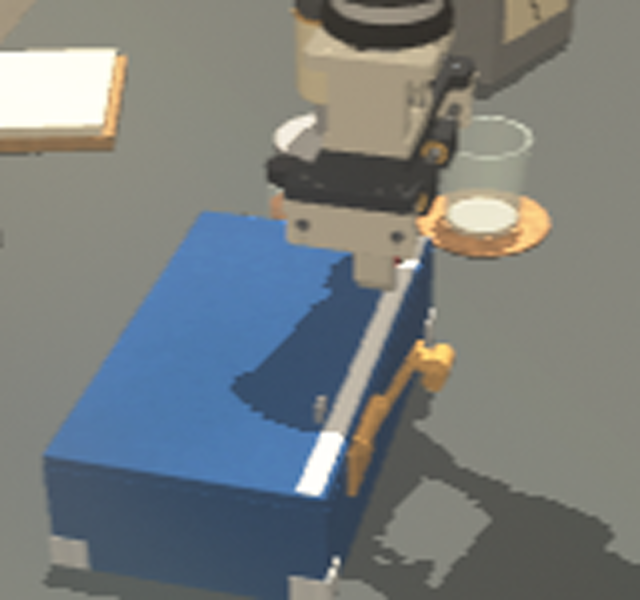

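```bash
python3 -m pendant '[[[-0.001,0,-0.003],[0,0,0]],[[-0.001,0,-0.006],[0,0,0]],[[-0.001,0,-0.006],[0,0,0]]]'
python3 - <<'E'
from h import *
st()
E
```

```text
time: 55.9
position: [0.5191, -0.1083, 0.0882]
ee_rot: [1.958, 1.56, 0.303]
force: [-5.3, 4.4, 28.7]
gripper_width: 0.0277
t 55.90 pos [ 0.5191 -0.1083  0.0882] x [ 0.01   0.003 -1.   ] z [-0.084 -0.996 -0.004] F [-5.27  4.37 28.67] w 0.0277 q [-0.354  0.499  1.701  0.008  0.933  1.296]
```

```bash
python3 -m pendant '[[[0.001,0,0.006],[0,0,0]],[[0.001,0,0.006],[0,0,0]]]' -1; python3 -m pendant '[[[0,0,0],[0,0,0]],[[0,0,0],[0,0,0]],[[0,0,0.03],[0,0,0]],[[0,0,0.15],[0,0,0]],[[-0.07,0.25,0.22],[0,0,0]],[[-0.079,0.288,0.22],[0,0,0]],[[-0.079,0.288,0.22],[0,0,0]],[[-0.079,0.288,0.22],[0,0,0]],[[-0.079,0.288,0.22],[0,0,0]]]' 0;  python3 - <<'E'
from h import *
st()
c=capture("wrist");cv2.imwrite("pics/wrist34.png",c["image"][:,:,::-1])
c=capture("side");crop(c,200,110,360,260,"d34",4)
goal([.4807,.0358,.1196],JD)
E
```

```text
time: 56.15
position: [0.519, -0.1083, 0.0884]
ee_rot: [2.124, 1.562, 0.469]
force: [0.4, 3.4, 11.0]
gripper_width: 0.0278
time: 57.28
position: [0.4787, 0.035, 0.1975]
ee_rot: [2.235, 1.564, 0.58]
force: [0.3, -0.7, -0.8]
gripper_width: 0.0459
t 57.27 pos [0.4787 0.035  0.1975] x [ 0.006  0.004 -1.   ] z [-0.084 -0.996 -0.004] F [ 0.34 -0.65 -0.8 ] w 0.0459 q [-0.09   0.284  1.694  0.005  1.158  1.564]
shift [0.0041, 0.0023, -0.155]
turn [-0.0025, 0.0031, -0.0001] n 0.033650163428885556
```

View pics/wrist34.png

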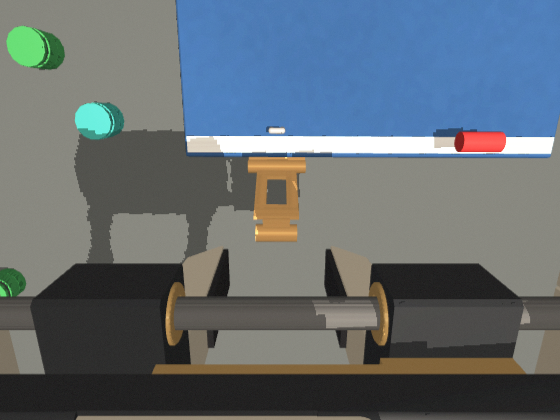

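View pics/d34.png

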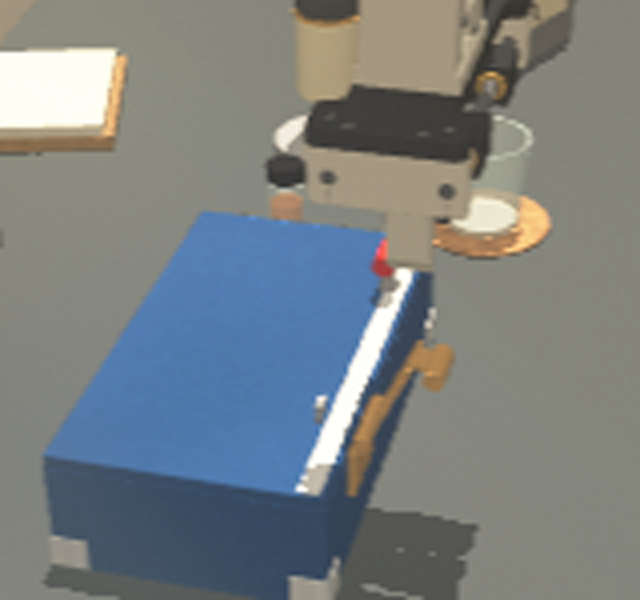

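Run:
```python
from h import *
c=capture("wrist")
r=np.hypot(.056,.016)
for a in (1.5,1.6,1.7,1.8,1.9,2.0):
    t=np.arctan2(.016,.056)+a;P=cw(-.087+r*np.cos(t),.07,.0785+r*np.sin(t));print(a,P.round(4),proj(c,P).round(1))
print(proj(c,cw(-.087,.07,.0785)))
crop(c,230,140,330,260,"w34c",5)
```

```text
1.5 [0.4947 0.0339 0.1355] [275.4 200.4]
1.6 [0.4891 0.0344 0.134 ] [275.4 208.4]
1.7 [0.4836 0.0349 0.132 ] [275.4 215.5]
1.8 [0.4784 0.0353 0.1294] [275.5 221.9]
1.9 [0.4735 0.0358 0.1263] [275.5 227.4]
2.0 [0.4689 0.0362 0.1228] [275.6 232. ]
[275.94672968 165.30591605]
```

View pics/w34c.png

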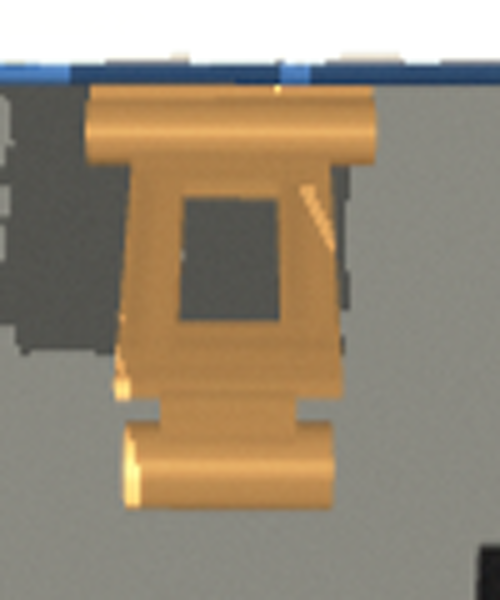

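```bash
python3 -m pendant '[[[-0.019,0.002,-0.06],[0,0,0]],[[-0.019,0.002,-0.12],[0,0,0]],[[-0.019,0.002,-0.15],[0,0,0]],[[-0.019,0.002,-0.161],[0,0,0]],[[-0.019,0.002,-0.161],[0,0,0]]]' 0;  python3 - <<'E'
from h import *
st()
c=capture("wrist");crop(c,180,190,380,360,"w35",4)
r=np.hypot(.056,.016)
for a in (2,1.8,1.6,1.4,1.2,1.,.8,.6,.4,.2,0):
    t=np.arctan2(.016,.056)+a;P=cw(-.087+r*np.cos(t),.07,.0725+r*np.sin(t));print(a,((P-get_obs()['position'])/.5).round(3).tolist())
E
```

```text
time: 58.05
position: [0.4691, 0.0362, 0.1167]
ee_rot: [2.369, 1.564, 0.713]
force: [0.1, 0.1, 0.8]
gripper_width: 0.046
t 58.05 pos [0.4691 0.0362 0.1167] x [ 0.005  0.004 -1.   ] z [-0.085 -0.996 -0.005] F [0.08 0.06 0.82] w 0.0460 q [-0.089  0.369  1.829  0.006  0.939  1.563]
2 [-0.001, -0.0, -0.001]
1.8 [0.018, -0.002, 0.013]
1.6 [0.039, -0.004, 0.022]
1.4 [0.062, -0.006, 0.027]
1.2 [0.085, -0.008, 0.027]
1.0 [0.108, -0.01, 0.022]
0.8 [0.129, -0.011, 0.013]
0.6 [0.149, -0.013, 0.0]
0.4 [0.165, -0.015, -0.016]
0.2 [0.178, -0.016, -0.036]
0 [0.186, -0.016, -0.057]
```

View pics/w35.png

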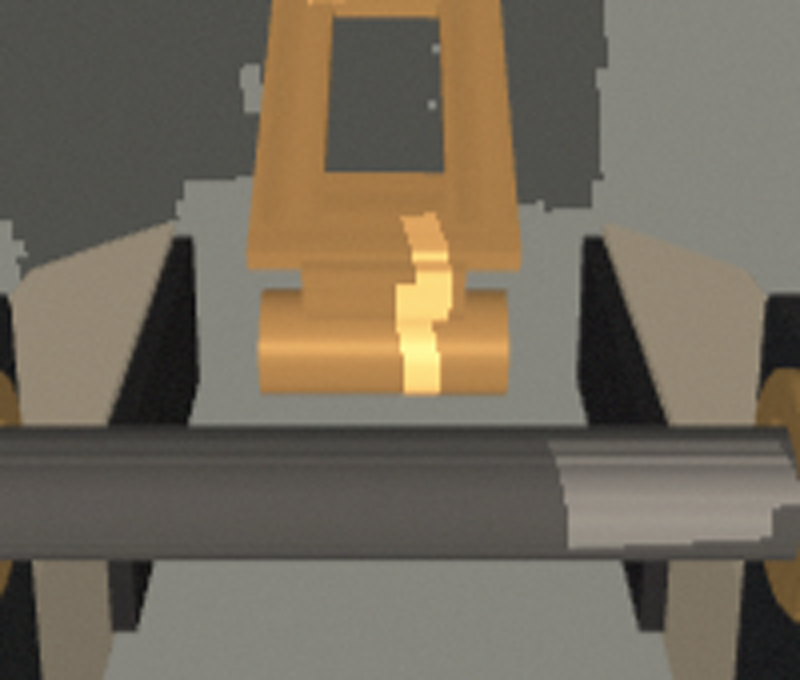

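```bash
python3 -m pendant '[[[0,0,0],[0,0,0]],[[0,0,0],[0,0,0]],[[0,0,0],[0,0,0]],[[0,0,0],[0,0,0]]]' -1 12; python3 -m pendant '[[[0.018,-0.002,0.013],[0,0,0]],[[0.039,-0.004,0.022],[0,0,0]],[[0.062,-0.006,0.027],[0,0,0]],[[0.085,-0.008,0.027],[0,0,0]],[[0.108,-0.01,0.022],[0,0,0]],[[0.129,-0.011,0.013],[0,0,0]],[[0.149,-0.013,0],[0,0,0]],[[0.165,-0.015,-0.016],[0,0,0]],[[0.178,-0.016,-0.036],[0,0,0]],[[0.183,-0.016,-0.048],[0,0,0]],[[0.186,-0.016,-0.057],[0,0,0]],[[0.186,-0.016,-0.057],[0,0,0]]]'
python3 - <<'E'
from h import *
st()
c=capture("side");crop(c,200,110,360,260,"d36",4)
E
```

```text
time: 58.6
position: [0.4692, 0.0367, 0.1172]
ee_rot: [2.243, 1.563, 0.588]
force: [-0.7, 0.2, 3.9]
gripper_width: 0.0273
time: 60.1
position: [0.5629, 0.0284, 0.0875]
ee_rot: [2.18, 1.563, 0.525]
force: [6.1, 2.2, 1.5]
gripper_width: 0.0277
t 60.10 pos [0.5629 0.0284 0.0875] x [ 0.007  0.004 -1.   ] z [-0.084 -0.996 -0.004] F [6.08 2.18 1.51] w 0.0277 q [-0.088  0.552  1.604  0.005  0.98   1.564]
```

View pics/d36.png

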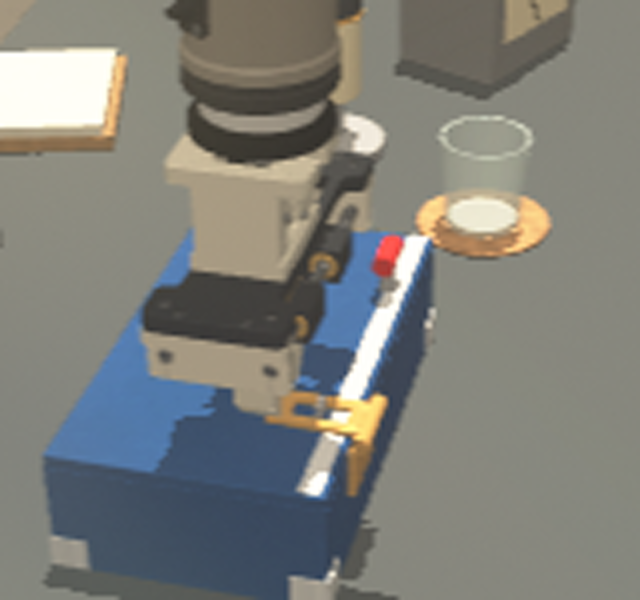

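```bash
python3 -m pendant '[[[0,0,-0.003],[0,0,0]],[[0,0,-0.005],[0,0,0]],[[0,0,-0.005],[0,0,0]]]'
python3 - <<'E'
from h import *
st()
E
```

```text
time: 60.52
position: [0.5632, 0.0284, 0.0859]
ee_rot: [2.084, 1.562, 0.429]
force: [5.0, 2.5, 4.7]
gripper_width: 0.0275
t 60.52 pos [0.5632 0.0284 0.0859] x [ 0.008  0.004 -1.   ] z [-0.084 -0.996 -0.004] F [5.02 2.47 4.66] w 0.0275 q [-0.088  0.554  1.606  0.005  0.974  1.564]
```

```bash
python3 -m pendant '[[[0,0,-0.003],[0,0,0]],[[0,0,-0.005],[0,0,0]],[[0,0,-0.005],[0,0,0]]]'
python3 - <<'E'
from h import *
st()
E
```

```text
time: 60.9
position: [0.5634, 0.0283, 0.0849]
ee_rot: [2.022, 1.561, 0.367]
force: [0.8, 1.9, 15.9]
gripper_width: 0.0279
t 60.90 pos [0.5634 0.0283 0.0849] x [ 0.009  0.004 -1.   ] z [-0.084 -0.996 -0.004] F [ 0.81  1.92 15.86] w 0.0279 q [-0.088  0.555  1.607  0.005  0.971  1.564]
```

```bash
python3 -m pendant '[[[0,0,0.006],[0,0,0]],[[0,0,0.006],[0,0,0]],[[0,0,0.006],[0,0,0]],[[0,0,0.03],[0,0,0]],[[0,0,0.15],[0,0,0]],[[-0.1,0,0.3],[0,0,0]],[[-0.2,-0.05,0.45],[0,0,0]],[[-0.2,-0.05,0.45],[0,0,0]],[[-0.2,-0.05,0.45],[0,0,0]],[[-0.2,-0.05,0.45],[0,0,0]]]' 0
python3 - <<'E'
from h import *
st()
for n in ("wrist","side","scene"):
    c=capture(n);cv2.imwrite(f"pics/{n}37.png",c["image"][:,:,::-1])
    if n=="side":crop(c,200,110,360,260,"d37",5)
    if n=="scene":crop(c,180,135,340,275,"s37",5)
    if n=="wrist":
      for a in (0,.1,.2):
        r=np.hypot(.056,.016);t=np.arctan2(.016,.056)+a;print(a,proj(c,cw(-.087+r*np.cos(t),.07,.0785+r*np.sin(t))))
E
```

```text
time: 62.15
position: [0.4617, 0.0037, 0.3083]
ee_rot: [2.303, 1.564, 0.647]
force: [0.6, -0.3, -0.0]
gripper_width: 0.0459
t 62.15 pos [0.4617 0.0037 0.3083] x [ 0.006  0.004 -1.   ] z [-0.085 -0.996 -0.005] F [ 0.6  -0.32 -0.05] w 0.0459 q [-0.162  0.165  1.537  0.005  1.435  1.493]
0 [243.25961575  75.77322312]
0.1 [242.77117059  77.52227914]
0.2 [242.3054744   79.94024601]
```

View pics/d37.png

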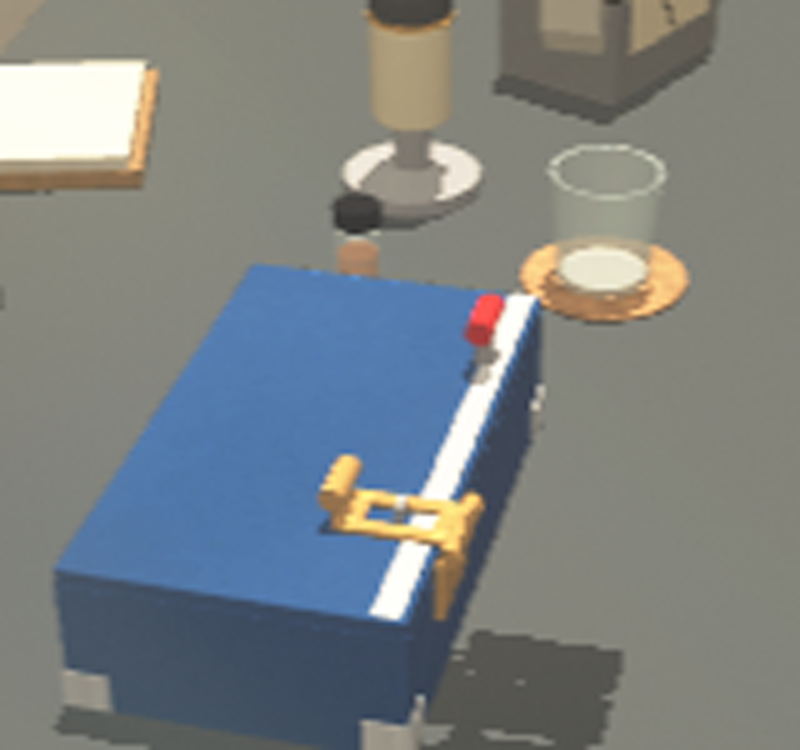

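View pics/s37.png

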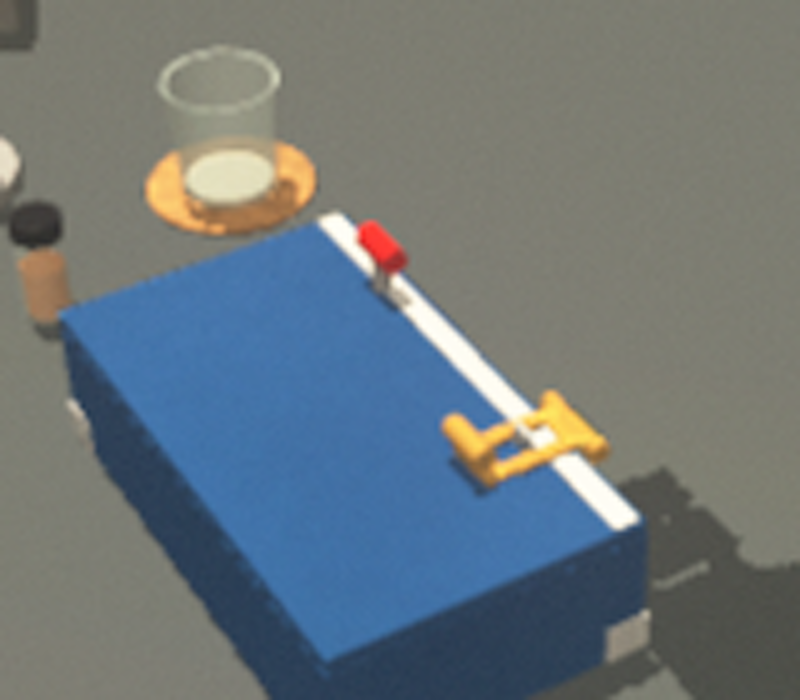

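View pics/wrist37.png

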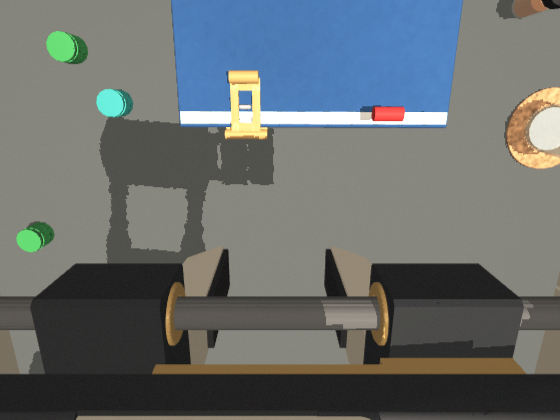

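Run:
```python
from h import *
c=capture("wrist");crop(c,215,55,285,150,"w38",6,[proj(c,cw(-.031,.07,.0945)),proj(c,cw(-.087,.07,.0785))])
crop(c,490,70,560,190,"w38b",5)
```

```text
(no output)
```

View pics/w38.png

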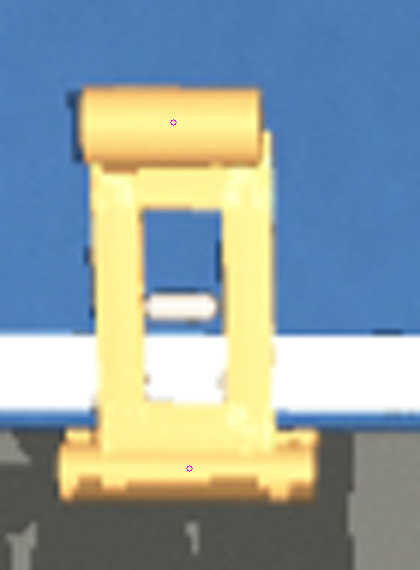

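```bash
python3 -c "
from rig import *
print(get_obs()['time']);print(job_done())"
```

```text
62.35
the job is handed in; nothing more can be done
None
```

The job is handed in at 62 s of robot time, with every step done. `job_done()` gives no verdict.

**What I did**
- I swung the hasp right back before touching the lid, then opened the lid to about 1.6 rad.
- Only two brass-footed capsules were on the shelf. Both stand upright in the grey well. I left the green and turquoise look-alikes alone.
- I poured the cup over the white tray, stood it back on its coaster, shut the lid and folded the hasp down over the staple.

**Last checks**
- **Balls:** I saw six in the cup at the start and six in the tray afterwards. The cup was empty and I saw no strays.
- **Cup:** It first stood about 5.5 mm off the coaster's middle. I picked it up and moved it, and the last top view put it within about 1 mm. The side and scene views are too coarse to confirm that closely; before the move they had suggested an error of only about 3 mm.
- **Lid:** It would not go lower under 28 N, and the pull sits where it was at the start.
- **Hasp:** The cross bar is within about 0.5 pixel (roughly 0.04 rad) of where it should lie when flat. It looks slightly lower than at the start, when it may not have been quite flat.
- **Bystanders:** I never touched the microphone, knob or vial. I made no separate position measurement of them at the end, and the knob was not in the last close-up views.

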